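# Bed a tapered mixing pot in the stirring stand and clamp it

### The job

Get the stirring stand ready for mixing. Lower the white mixing pot gently into the cork-padded cone of the wooden stand (no dropping it in), then bed it straight with a light downward push, about the weight of one kilogram, so that the cork nips it all round and it stands upright, but never force it so that it wedges tight. Then push the red handle of the toggle clamp down past its centre until it snaps over and the rubber foot holds the rim, let go, and leave the other things on the bench where they are.

Things in the scene. Friction and masses are not known exactly. Their poses are not given: they have to be found in the camera images.
- mixing_pot: Open white plastic pot with three blue rings, 95 mm tall, 120 to 210 g, upright. Origin: centre of the foot's underside; z up. Tapers 1 in 10: outer radius 22 mm at the foot, 31 mm below the rim; wall 3 mm. Grip it across its upper part (58 mm wide), fingertips 55 mm or more above the foot, else they meet the stand's block when the pot goes in.
- pot_rim (a point): Centre of the pot's mouth, 95 mm above its foot. The rim is a bead 6 mm high, 5.5 mm wide, outer radius 33.5 mm: fingertips about 58 mm apart can press on it at both sides at once.
- stirring_stand: Fixed wooden stand. Origin: underside of its base, under the cone's axis; z up. Base 120 mm along x, y from -155 to +60 mm, 18 mm thick; on it a block 112 mm square, top at z = 75 mm, with the cone in its 70 mm bore at x = y = 0; a post with the toggle clamp at y = -94 to -142 mm, x = -25 to 25 mm. Keep the gripper's narrow side to the clamp: fingers closing along the stand's x.
- cone_mouth (a point): On the cone's axis at the block's top, z = 75 mm. Below, three cork pads 24 mm tall with the pot's taper. Their height differs each time and is not told: the bedded pot's foot ends 20 to 33 mm above the worktop. Off the axis it touches up to 12 mm sooner and is pushed sideways. Stiff: 3 to 10 N per mm. Let go lightly it can stay cocked; 6 to 16 N evenly on the rim beds it; over 25 N wedges it.
- clamp_handle (a joint): Red handle's angle, rad: 0 open (68 degrees above level, leaning to the stand's -y), growing as it is pushed to -y and down, 1.40 shut (12 degrees below level). A spring holds it open up to the dead centre at 1.05 (at most 8 N, 90 mm from the pivot) and snaps it shut beyond. Push its upper side, which faces the cone; no grip needed.
- handle_end (a point): Point on the red handle's pushing face, 100 mm from the pivot, 8 mm above the grip's centre line; moves with the handle. The grip reaches from 46 to 118 mm from the pivot, 20 mm wide along x, 16 mm thick.
- handle_pivot (a point): The handle's pivot on the stand: x = 0, y = -121, z = 146 mm in the stand's frame, axis along its x.
- rubber_foot (a point): Underside of the sprung rubber foot (16 mm across, 18 mm travel, 1 to 3 N) at the end of the clamp's steel arm. Open, the arm stands up at y = -70 to -125 mm of the stand, to z = 222 mm; it swings down with the handle, 1.25 times as far, and the foot ends on the rim's -y side.
- spare_pots: Bystander: two grey pots nested in one another, 110 mm tall. Leave it be.
- tape_measure: Bystander: yellow tape measure. Leave it be.
- sanding_block: Bystander: cork sanding block, 62x113x31 mm. Leave it be.
- notebook: Bystander: cream spiral notebook, 210x152 mm. Leave it be.

How it is judged:
By the outcome, as a careful person would: the job done as asked, in the order asked, and still so for the second after the job is handed in, with the robot touching nothing.
It also fails if it takes over 62 s, if anything falls off the work surface, if the arm or the gripper's body presses on something with over 40 N, if the wrist force passes 120 N, or if a joint passes its speed limit or range.

### The arm

A 6-joint arm with a two-finger parallel gripper is mounted at the origin on a cart in front of the work surface, level with it; the furniture and walls round the work are solid. World frame = base frame: x ahead of the robot, y to its left, z up, the work surface at z = 0. Lengths are in m, angles in rad, forces in N, time in s.
With the tool pointing down it reaches from about 0.3 to 0.775 m from the base axis. Payload 14.6 kg.
Tool frame: the origin (TCP) lies between the finger pads; the fingertips stand 8 mm ahead of it and the grasp point (between the pads) lies 11 mm behind it; x points along the fingers, y is the direction in which the jaws open and shut, and the axes are right-handed (so a half turn about x gives the same grasp; the last joint's range is limited). The gripper opens to 94 mm and grips with 3 to 60 N. Pads are 16 mm wide; open, the fingers measure 119 mm over their backs; the gripper's body (75 mm by 177 mm) begins 78 mm behind the grasp point.
Start: joints at [-1.168, 0.3, 1.521, -0, 1.321, -0.067], TCP at [0.249, -0.49, 0.19] pointing down, gripper open.
Joint ranges: [-3.03, 3.03], [-0.79, 2.21], [0.23, 2.52], [-1.04, 4.18], [0, 3.07], [-2.55, 2.55]. Speed limits (rad/s): [2.22, 2.22, 2.57, 3.14, 3.14, 3.14].

### API

Orientations are given as [roll, pitch, yaw] about the fixed x, y, z axes, in that order (R = Rz(yaw) Ry(pitch) Rx(roll)).
In Python, from station import ctrl gives the robot as it stands.
- The arm moves only by the shell command python3 -m creep 'ROWS' [FORCE]. ROWS is a JSON object of lists of equal length, an entry for each row: "hand": the closure, from -1 (fully open) to 1 (shut); "slide": the shift along the tool's x, y, z in m, a list of three; "spin": the turn about the tool's x in degrees. A call has 1 to 12 rows; each row is the pose to reach, as a shift and turn from the pose commanded when the call began, along the tool's axes at that moment; what a row does not reach only later rows make up. A row lasts 1/12 s, in which the tool goes at most 41.7 mm and 7.16 degrees, less where a joint would pass 70% of its speed; a pose out of reach is approached as far as the arm can. A call with a gripper value outside its range is refused whole. The fingers move at their own pace and stop on an object; FORCE is the grip in N (left out, the last holds). Time passes only in rows, so rows that repeat a pose let the fingers close. It gives the time, the measured TCP pose, the force and the opening at its end, in the units of the state.
- ctrl.get_obs(): the state, without advancing time (a new reading comes with each control period).
- ctrl.camera(name): name is "side" or "top"; returns the picture (480x640x3 uint8, red, green, blue); there is no depth.
- ctrl.calibration(name): a dict with "K" (3x3 intrinsics, pixels), "R" (3x3) and "t" (3): a world point X has camera coordinates R X + t. Camera axes: x right, y down, z forward; pixel columns grow to the right and rows downward; lengths in m; the calibration is good to about 2 mm. A picture is of the moment at which its call begins. calibration takes no time and is no camera call.
- ctrl.hand_in(): hands the job in, once; it reports no verdict.
The state is a dict: "time_s": time; "qpos": joint angles; "joint_vel": joint speeds; "tau": joint torques, N m; "ee_pos": TCP position; "eef_rot": TCP orientation; "force": force on the tool from outside, world axes, zero at the start; "moment": the same for the moment, N m; "grip_width": finger opening in m.
Only numpy, scipy, OpenCV 4.12 (cv2) and the standard library are available. Lean on these libraries where they do the work, as an engineer would, in place of code of your own. Each camera call takes 0.05 s, during which the arm holds its last target.

## Working session

There is one attempt and no reset: what is moved stays moved. The work goes in short steps, Python scripts to look and compute and a shell command to move; the robot and the scene stay as the last step left them, time stands still between calls to the robot, and variables do not carry over. Pictures are saved under pics/ and viewed, and the job is handed in when it is done.

```bash
ls -la; mkdir -p pics; python3 - <<'E'
from station import ctrl
import cv2
o=ctrl.get_obs()
print(o)
for n in("side","top"):
    cv2.imwrite(f"pics/{n}0.png",ctrl.camera(n)[:,:,::-1]); c=ctrl.calibration(n); print(n,c)
E
```

```text
total 12
drwxr-xr-x  3 agent agent 4096 Dec  7 02:42 .
drwxr-xr-x 23 root  root  4096 Dec  7 02:42 ..
drwxr-xr-x  2 agent agent 4096 Dec  7 02:42 pics
{'time_s': 0.0, 'qpos': array([-1.16760491e+00,  3.00491652e-01,  1.52160619e+00,  1.77392129e-05,
        1.32070974e+00, -6.65894674e-02]), 'joint_vel': array([-0.00095598,  0.00038137,  0.00064777,  0.00201302, -0.00037249,
        0.00080381]), 'tau': array([-1.04443534e-03, -5.31805229e+01, -3.52738488e+01,  7.07819802e-02,
        2.43476004e-02, -5.79041625e-05]), 'ee_pos': array([ 0.2488707 , -0.49014106,  0.18896445]), 'eef_rot': array([-1.65152727,  1.56958128,  1.95984186]), 'force': array([-0.87425018,  0.1447788 ,  1.13200452]), 'moment': array([-0.05137402, -0.01241399,  0.00303307]), 'grip_width': 0.09391513913467066}
side {'K': array([[583.06927285,   0.        , 321.69356975],
       [  0.        , 583.06927285, 237.41602503],
       [  0.        ,   0.        ,   1.        ]]), 'R': array([[-0.87155308, -0.48993709,  0.0188914 ],
       [-0.26019562,  0.42951995, -0.86476057],
       [ 0.41556404, -0.7586002 , -0.50182892]]), 't': array([0.52672653, 0.25116965, 1.35770341])}
top {'K': array([[465.98553028,   0.        , 323.48896302],
       [  0.        , 465.98553028, 242.28871976],
       [  0.        ,   0.        ,   1.        ]]), 'R': array([[ 0.00277615, -0.99996997,  0.00723566],
       [-0.99050715, -0.00374417, -0.13741022],
       [ 0.13743319, -0.0067855 , -0.9904878 ]]), 't': array([0.07872816, 0.59278329, 1.4350114 ])}
```

View pics/side0.png

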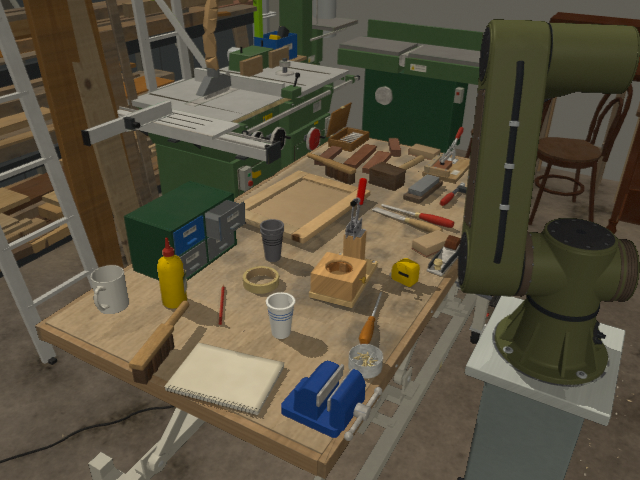

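View pics/top0.png

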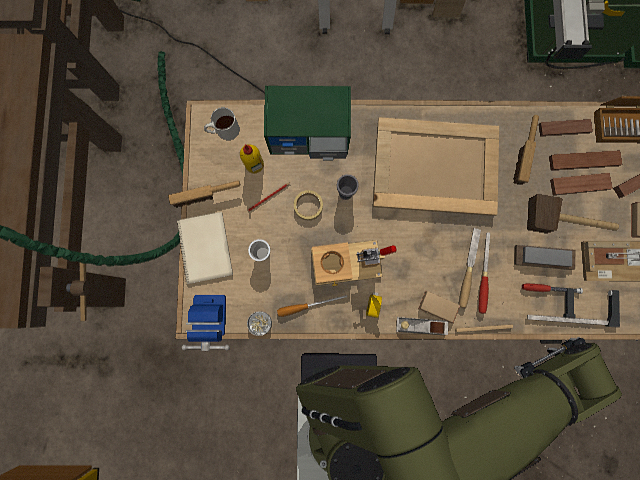

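The side view shows the white pot at about (281,315), the stand's block at (340,275) and the red handle at (361,190). In the top view the pot is at (259,250), the bore at (332,262) and the handle at (388,250). I'll zoom in on both.

```bash
python3 - <<'E'
import cv2,numpy as np
a=cv2.imread("pics/top0.png")[205:315,230:410]; b=cv2.imread("pics/side0.png")[170:350,250:430]
cv2.imwrite("pics/c1.png",cv2.resize(a,None,fx=4.4,fy=4.4,interpolation=cv2.INTER_CUBIC))
cv2.imwrite("pics/c2.png",cv2.resize(b,None,fx=3.3,fy=3.3,interpolation=cv2.INTER_CUBIC))
E
```

```text
(no output)
```

View pics/c1.png

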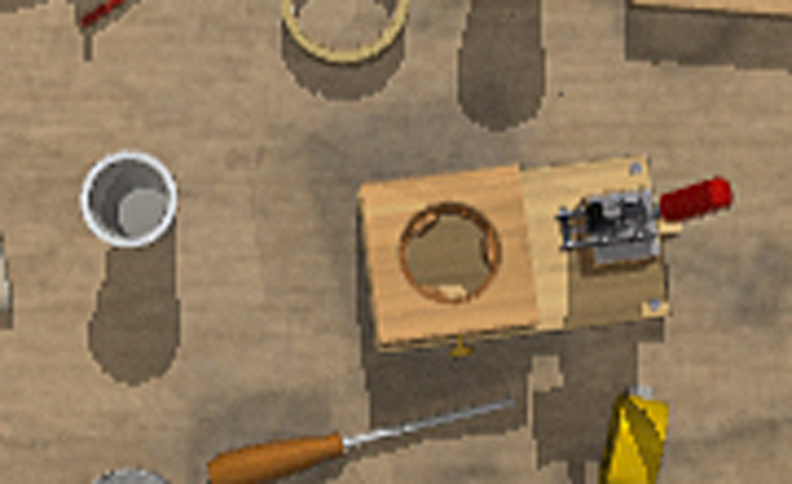

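View pics/c2.png

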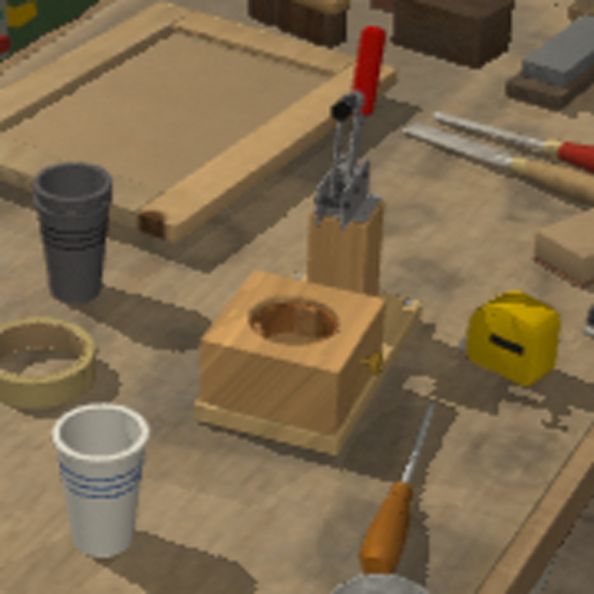

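```bash
cat > h.py <<'E'
import numpy as np,cv2
from station import ctrl
def cal(n):
    c=ctrl.calibration(n); return [np.array(c[k]) for k in("K","R","t")]
def ray(n,uv):
    K,R,t=cal(n); uv=np.atleast_2d(uv).astype(float)
    d=np.c_[uv,np.ones(len(uv))]@np.linalg.inv(K).T@R
    return -R.T@t,d
def plane(n,uv,z):
    C,d=ray(n,uv); return (C+d*((z-C[2])/d[:,2])[:,None])[:,:2]
def proj(n,X):
    K,R,t=cal(n); p=(np.atleast_2d(X)@R.T+t)@K.T; return p[:,:2]/p[:,2:]
def warp(n,img,z,x0,x1,y0,y1,s=1.0):
    # orthorectified map of plane z, s px/mm ; col = (y1-y)*1000*s , row=(x1-x)*1000*s
    c=np.array([[x0,y0,z],[x1,y0,z],[x1,y1,z],[x0,y1,z]])
    p=proj(n,c).astype(np.float32)
    q=np.array([[(y1-v[1])*1000*s,(x1-v[0])*1000*s] for v in c],np.float32)
    H=cv2.getPerspectiveTransform(p,q)
    return cv2.warpPerspective(img,H,(int((y1-y0)*1000*s),int((x1-x0)*1000*s)),flags=cv2.INTER_LINEAR)
E
python3 - <<'E'
from h import *
g={}
for n in("side","top"): g[n]=cv2.imread(f"pics/{n}0.png")
# pot rim
for n,box in(("top",(240,235,280,265)),("side",(262,285,300,345))):
    x0,y0,x1,y1=box; im=g[n][y0:y1,x0:x1].astype(int)
    m=((im.min(2)>135)&(im.max(2)-im.min(2)<40)).astype(np.uint8)
    cs,_=cv2.findContours(m,cv2.RETR_EXTERNAL,cv2.CHAIN_APPROX_NONE)
    c=max(cs,key=cv2.contourArea)[:,0]+[x0,y0]
    print(n,len(c),c.min(0),c.max(0))
    if n=="top":
        el=cv2.fitEllipse(c.astype(np.float32)); print(el)
        w=plane(n,c,.092); print("rim c",plane(n,[el[0]],.092),cv2.minEnclosingCircle((w*1000).astype(np.float32)))
    else:
        top=c[c[:,1]<300]; 
        el=cv2.fitEllipse(c[c[:,1]<302].astype(np.float32)); print(el,plane(n,[el[0]],.092))
# block top in both
for n,P in(("top",[(360,187),(519,165),(539,328),(381,345),(450,252)]),("side",[(203,345),(258,271),(383,297),(333,375),(293,320)])):
    P=np.array(P,float); P=P/4.4+[230,205] if n=="top" else P/3.3+[250,170]
    w=plane(n,P,.075); print(n,w.round(4).tolist(),"mean4",w[:4].mean(0))
E
```

```text
top 59 [248 239] [269 260]
((258.71002197265625, 249.6842803955078), (20.812326431274414, 21.483211517333984), 40.44606018066406)
rim c [[0.56190964 0.27825538]] ((562.1102294921875, 278.30731201171875), 33.482940673828125)
side 67 [266 292] [294 309]
((279.91864013671875, 300.46337890625), (16.05772590637207, 28.434011459350586), 85.7170181274414) [[0.56079539 0.276261  ]]
top [[0.5714, 0.1169], [0.5874, 0.0052], [0.473, -0.0082], [0.4609, 0.1016], [0.5258, 0.0537]] mean4 [0.5231571  0.05388805]
side [[0.565, 0.125], [0.5809, 0.0094], [0.4771, -0.0074], [0.4621, 0.1098], [0.5226, 0.059]] mean4 [0.52125078 0.05920519]
```

```bash
python3 - <<'E'
from h import *
o=[]
for n in("top","side"):
    w=warp(n,cv2.imread(f"pics/{n}0.png"),.075,.45,.60,-.03,.14,2.3)
    o.append(w)
cv2.imwrite("pics/w.png",np.hstack(o)); print(o[0].shape)
E
```

```text
(344, 390, 3)
```

View pics/w.png

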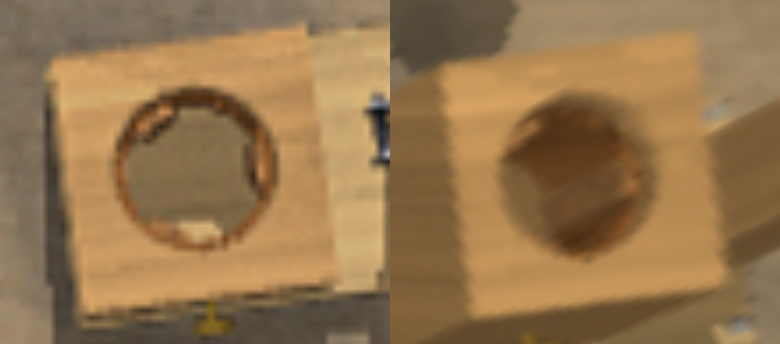

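```bash
python3 - <<'E'
from h import *
S=4
for n,lo in(("top",0),("side",0)):
    w=warp(n,cv2.imread(f"pics/{n}0.png"),.075,.45,.60,-.03,.14,S)
    hsv=cv2.cvtColor(w,cv2.COLOR_BGR2HSV)
    print(n,[hsv[int(r*S/2.3),int(c*S/2.3)].tolist() for r,c in((70,100),(270,200),(200,80),(150,320) ,(150,30))])
    m=cv2.inRange(hsv,(8,80,150),(22,190,255))
    m[:, :int(10*S)]=0
    m=cv2.morphologyEx(m,cv2.MORPH_OPEN,np.ones((9,9)))
    cv2.imwrite(f"pics/m_{n}.png",m)
    cs,h=cv2.findContours(m,cv2.RETR_CCOMP,cv2.CHAIN_APPROX_NONE)
    i=max(range(len(cs)),key=lambda i:cv2.contourArea(cs[i])); r=cv2.minAreaRect(cs[i]); 
    print("rect",.60-r[0][1]/S/1000,.14-r[0][0]/S/1000,np.array(r[1])/S,r[2])
    for j in range(len(cs)):
        if h[0][j][3]==i and cv2.contourArea(cs[j])>5000:
            hu=cv2.convexHull(cs[j]); 
            for nm,(c,rad) in(("mec",cv2.minEnclosingCircle(hu)),("ell",cv2.fitEllipse(hu)[:2])): print("hole",nm,.60-c[1]/S/1000,.14-c[0]/S/1000,np.array(rad)/S)
a=np.hstack([cv2.imread("pics/m_top.png"),cv2.imread("pics/m_side.png")]);cv2.imwrite("pics/m.png",cv2.resize(a,(780,344)))
E
```

```text
top [[17, 130, 212], [16, 131, 199], [16, 132, 191], [16, 125, 186], [17, 76, 131]]
rect 0.5286176452636718 0.041142623901367206 [119.24731445 151.5635376 ] 85.30452728271484
hole mec 0.5267929382324219 0.05517439270019532 36.675682067871094
hole ell 0.5271747207641602 0.05497309112548829 [71.41985321 73.06338501]
side [[17, 138, 190], [17, 138, 186], [17, 138, 183], [17, 139, 147], [17, 140, 131]]
rect 0.5311250152587891 0.04500000000000001 [137.74996948 149.49996948] 90.0
hole mec 0.5231807632446289 0.05788910675048829 37.162010192871094
hole ell 0.5240518493652344 0.05789489746093751 [69.30835724 72.21383667]
```

View pics/m.png

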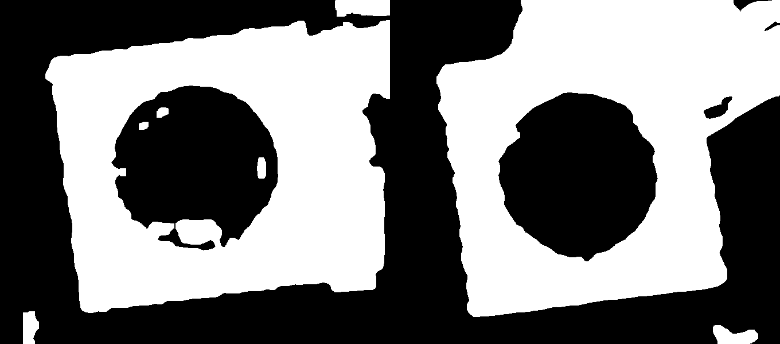

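```bash
cat >> h.py <<'E'
from scipy.spatial.transform import Rotation as Ro
def tool(o=None):
    o=o or ctrl.get_obs(); return o,Ro.from_euler("xyz",o["eef_rot"]).as_matrix(),np.array(o["ee_pos"])
def goto(tgt,yaw=None):
    """print shift in tool axes (mm) and spin (deg) to reach world tgt with jaw axis at yaw deg"""
    o,R,p=tool()
    d=R.T@(np.array(tgt)-p)*1000
    j=R[:,1]; a=np.degrees(np.arctan2(j[1],j[0]))
    print("t",round(o["time_s"],2),"p",p.round(4),"F",o["force"].round(1),"M",o["moment"].round(2),"w",round(o["grip_width"],4),"jaw",round(a,2),"toolx",R[:,0].round(3))
    print("shift mm",d.round(1))
    if yaw is not None:
        e=((yaw-a)+90)%180-90
        print("spin deg",round(-e if R[2,0]<0 else e,2))
    return d
E
python3 -c "
from h import *
goto([.5615,.277,.30],7.1); print(tool()[1].round(3))"
```

```text
t 0.1 p [ 0.2489 -0.4902  0.189 ] F [-0.2 -0.3 -1. ] M [-0.01 -0.05  0.06] w 0.0937 jaw -63.08 toolx [-0.     0.001 -1.   ]
shift mm [-110.4 -542.6 -626.1]
spin deg -70.18
[[-0.     0.453 -0.892]
 [ 0.001 -0.892 -0.453]
 [-1.    -0.001 -0.   ]]
```

```bash
python3 -m creep '{"hand":[-1,-1,-1,-1,-1,-1,-1,-1,-1,-1,-1,-1],"slide":[[-0.04,0,0],[-0.08,0,0],[-0.11,0,0],[-0.11,-0.024,-0.027],[-0.11,-0.048,-0.054],[-0.11,-0.072,-0.081],[-0.11,-0.096,-0.108],[-0.11,-0.12,-0.135],[-0.11,-0.144,-0.162],[-0.11,-0.168,-0.189],[-0.11,-0.192,-0.216],[-0.11,-0.216,-0.243]],"spin":[-6,-12,-18,-24,-30,-36,-42,-48,-54,-60,-65,-70]}' 30
python3 -c "
from h import *
goto([.5615,.277,.20],7.1); print(ctrl.get_obs()['qpos'])"
```

```text
time_s: 1.1
ee_pos: [0.368, -0.1861, 0.2995]
eef_rot: [-2.462, 1.571, 2.375]
force: [1.5, -0.6, 0.3]
grip_width: 0.0944
t 1.1 p [ 0.368  -0.1861  0.2995] F [ 1.5 -0.6  0.3] M [-0.04 -0.12  0.01] w 0.0944 jaw 7.16 toolx [-0.  0. -1.]
shift mm [  99.5  249.7 -435.3]
spin deg 0.06
[-5.57064459e-01 -8.23055453e-02  1.69131105e+00  2.19314459e-05
  1.53269034e+00 -6.81953432e-01]
```

```bash
python3 -m creep '{"hand":[-1,-1,-1,-1,-1,-1,-1,-1,-1,-1,-1,-1],"slide":[[0,0.019,-0.034],[0,0.039,-0.068],[0,0.059,-0.102],[0,0.078,-0.136],[0,0.098,-0.17],[0,0.117,-0.204],[0,0.137,-0.238],[0,0.156,-0.272],[0.01,0.176,-0.306],[0.03,0.196,-0.34],[0.05,0.215,-0.374],[0.07,0.233,-0.406]],"spin":[0,0,0,0,0,0,0,0,0,0,0,0]}'
python3 -c "
from h import *
goto([.5615,.277,.13],7.1); print(ctrl.get_obs()['qpos'])"
```

```text
time_s: 2.1
ee_pos: [0.5489, 0.2414, 0.2307]
eef_rot: [-1.062, 1.571, -2.512]
force: [0.6, -0.5, 0.4]
grip_width: 0.0941
t 2.1 p [0.5489 0.2414 0.2307] F [ 0.6 -0.5  0.4] M [-0.   -0.1   0.01] w 0.0941 jaw 6.93 toolx [-0. -0. -1.]
shift mm [100.7  16.8 -33.9]
spin deg -0.17
[ 3.53193789e-01  3.86146459e-01  1.31087597e+00 -2.46022030e-05
  1.44465613e+00  2.32200987e-01]
```

```bash
python3 -m creep '{"hand":[-1,-1,-1,-1,-1],"slide":[[0.02,0.015,-0.03],[0.05,0.017,-0.034],[0.08,0.017,-0.034],[0.1,0.017,-0.034],[0.1,0.017,-0.034]],"spin":[0,0,0,0,0]}'
python3 - <<'E'
from h import *
goto([.5615,.277,.067],7.1)
for n,(x,y) in(("top",(190,190)),("side",(200,210))):
    im=ctrl.camera(n)[:,:,::-1]; cv2.imwrite(f"pics/{n}1.png",im)
    cv2.imwrite(f"pics/k{n}1.png",cv2.resize(im[y:y+140,x:x+150],None,fx=4,fy=4,interpolation=cv2.INTER_CUBIC))
E
```

```text
time_s: 2.52
ee_pos: [0.5594, 0.2745, 0.1267]
eef_rot: [-1.292, 1.563, -2.742]
force: [0.6, -0.0, -1.4]
grip_width: 0.094
t 2.52 p [0.5594 0.2745 0.1267] F [ 0.6 -0.  -1.4] M [-0.03 -0.09 -0.01] w 0.094 jaw 6.94 toolx [-0.007 -0.003 -1.   ]
shift mm [59.7  2.9 -2.3]
spin deg -0.16
```

View pics/kside1.png

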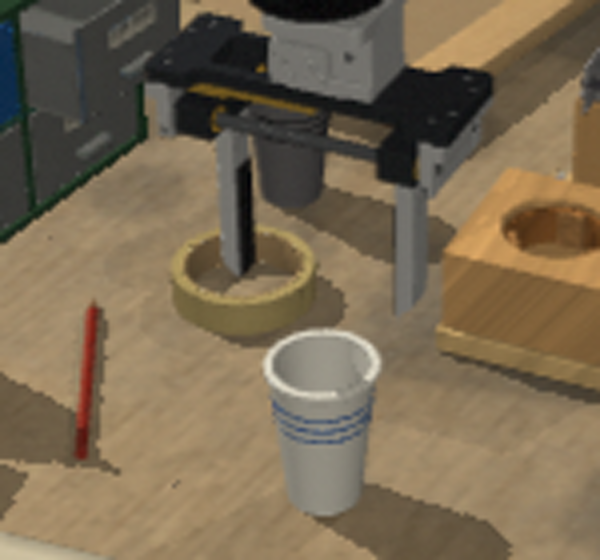

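View pics/ktop1.png

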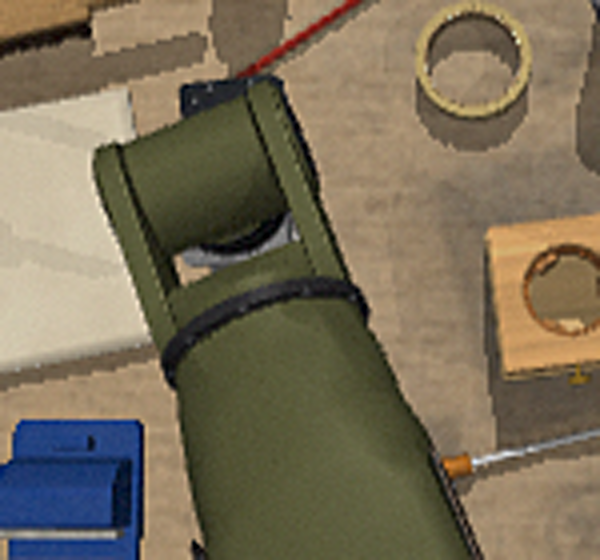

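```bash
python3 - <<'E'
from h import *
o,R,p=tool()
a=R[:,1]
pts=[p+R[:,0]*.008+a*s for s in(-.0595,-.047,0,.047,.0595)]+[[.5615,.277,.095],[.5615,.277,0]]
print((proj("side",pts)-[200,210])*4)
E
```

```text
[[414.98560627 339.441809  ]
 [394.55849588 334.13166642]
 [318.86591503 314.45495305]
 [244.88712654 295.22374967]
 [225.4930472  290.18214934]
 [317.84380088 357.88522303]
 [320.644743   488.06614957]]
```

```bash
python3 - <<'E'
from h import *
goto([.5615,.277,.067],7.1)
im=ctrl.camera("side")[:,:,::-1]; cv2.imwrite("pics/side2.png",im)
o,R,p=tool(); print(p)
im=im.copy()
im=cv2.resize(im[210:350,200:350],None,fx=5,fy=5,interpolation=cv2.INTER_CUBIC)
for s in(-.0595,-.047,0,.047,.0595):
    for w in(-.008,.008):
        q=(proj("side",p+R[:,0]*.008+R[:,1]*s+R[:,2]*w)[0]-[200,210]+.5)*5-.5
        cv2.circle(im,tuple(int(v) for v in q.round()),3,(0,0,255),-1)
cv2.imwrite("pics/d2.png",im[:590])
E
```

```text
t 2.62 p [0.5614 0.2751 0.1321] F [-0.1 -0.9  0.4] M [-0.   -0.12 -0.  ] w 0.0939 jaw 6.91 toolx [-0.001 -0.    -1.   ]
shift mm [65.1  0.3 -1.9]
spin deg -0.19
[0.5619983  0.27530419 0.13335618]
```

View pics/d2.png

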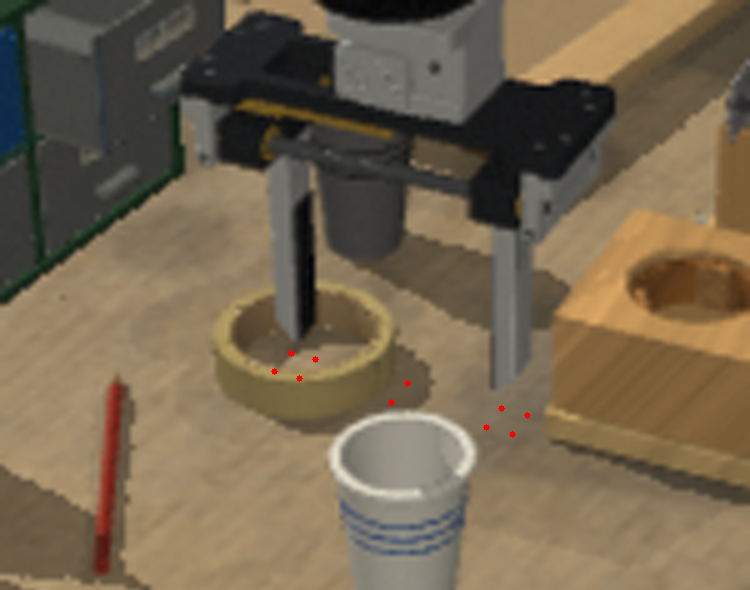

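```bash
python3 -m creep '{"hand":[-1,-1,-1],"slide":[[0,0,0],[0,0,0],[0,0,0]],"spin":[0,0,0]}'
python3 - <<'E'
from h import *
goto([.5615,.277,.067],7.1)
o,R,p=tool(); print(p, o["qpos"],o["joint_vel"])
for n,b in(("side",(200,210)),("top",(200,180))):
    im=ctrl.camera(n)[:,:,::-1].copy()
    cv2.imwrite(f"pics/{n}3.png",im)
    im=cv2.resize(im[b[1]:b[1]+118,b[0]:b[0]+150],None,fx=5,fy=5,interpolation=cv2.INTER_CUBIC)
    L=[(.008,s,w) for s in(-.0595,-.047,.047,.0595) for w in(-.008,.008)]+[(-.089,s,w) for s in(-.0885,.0885) for w in(-.0375,.0375)]
    for x,s,w in L:
        q=(proj(n,p+R[:,0]*x+R[:,1]*s+R[:,2]*w)[0]-b+.5)*5-.5
        cv2.circle(im,tuple(int(v) for v in q.round()),3,(0,0,255),-1)
    cv2.imwrite(f"pics/d3{n}.png",im)
E
```

```text
time_s: 2.92
ee_pos: [0.5618, 0.2753, 0.133]
eef_rot: [1.867, 1.569, 0.417]
force: [1.2, 0.0, 0.2]
grip_width: 0.0943
t 2.92 p [0.5618 0.2753 0.133 ] F [1.2 0.  0.2] M [-0.01 -0.05  0.03] w 0.0943 jaw 6.91 toolx [ 0.002  0.001 -1.   ]
shift mm [66.1 -0.2 -1.7]
spin deg -0.19
[0.56183524 0.27525859 0.13304994] [3.97008119e-01 5.13884427e-01 1.35620902e+00 3.58275472e-05
 1.26975210e+00 2.76414996e-01] [ 0.00103858  0.00623741  0.0065488  -0.00152116 -0.00092457 -0.00146137]
```

View pics/d3side.png

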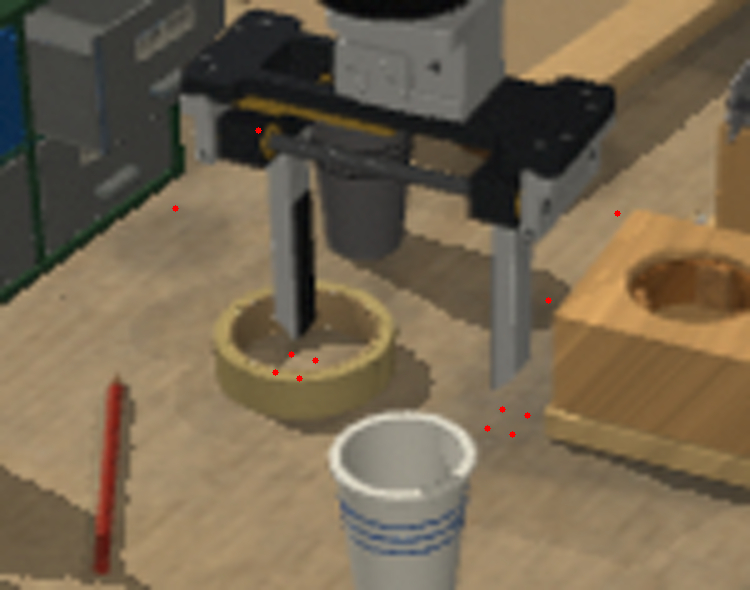

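View pics/d3top.png

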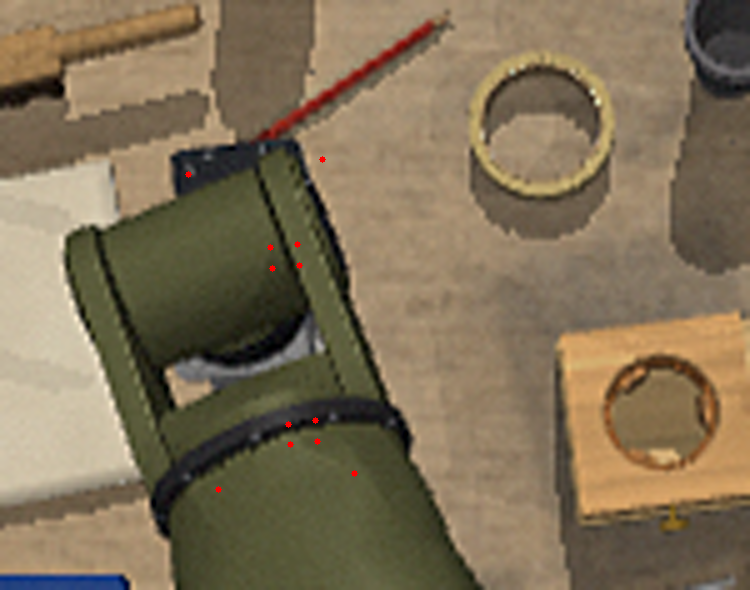

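```bash
cat >> h.py <<'E'
def tri(uvs,uvt):
    Ps=[]
    for n in("side","top"):
        K,R,t=cal(n); Ps.append(K@np.c_[R,t])
    X=cv2.triangulatePoints(Ps[0],Ps[1],np.array(uvs,float).reshape(2,1),np.array(uvt,float).reshape(2,1))[:,0]; X=X[:3]/X[3]
    return X, proj("side",X)[0]-uvs, proj("top",X)[0]-uvt
E
python3 - <<'E'
from h import *
o,R,p=tool()
f=lambda q,b:(np.array(q)+.5)/5-.5+b
for s,t in(((183,85),(172,155)),((250,12),(298,140))):
    X,e1,e2=tri(f(s,(200,210)),f(t,(200,180))); print(X,e1,e2,"tool frame mm",(R.T@(X-p)*1000).round(1))
E
```

```text
[0.64101029 0.31963076 0.28335061] [-0.68780437 -0.1739009 ] [0.42218735 0.77764143] tool frame mm [-150.8   84.3  -34.6]
[0.65117726 0.25372683 0.2856694 ] [0.03856396 0.00917493] [-0.02440468 -0.04558821] tool frame mm [-153.1   86.4   32.1]
```

```bash
python3 - <<'E'
from h import *
o,R,p=tool()
im=cv2.imread("pics/side3.png"); b=(225,215)
im=cv2.resize(im[b[1]:b[1]+85,b[0]:b[0]+105],None,fx=7,fy=7,interpolation=cv2.INTER_CUBIC)
for s in(-.053,.053):
  for w in (-.008,.008):
    for x in range(-100,9,9):
        q=(proj("side",p+R[:,0]*x/1000+R[:,1]*s+R[:,2]*w)[0]-b+.5)*7-.5
        cv2.circle(im,tuple(int(v) for v in q.round()),2,(0,0,255) if x!=-10 else (0,255,0),-1)
cv2.imwrite("pics/d4.png",im)
E
```

```text
(no output)
```

View pics/d4.png

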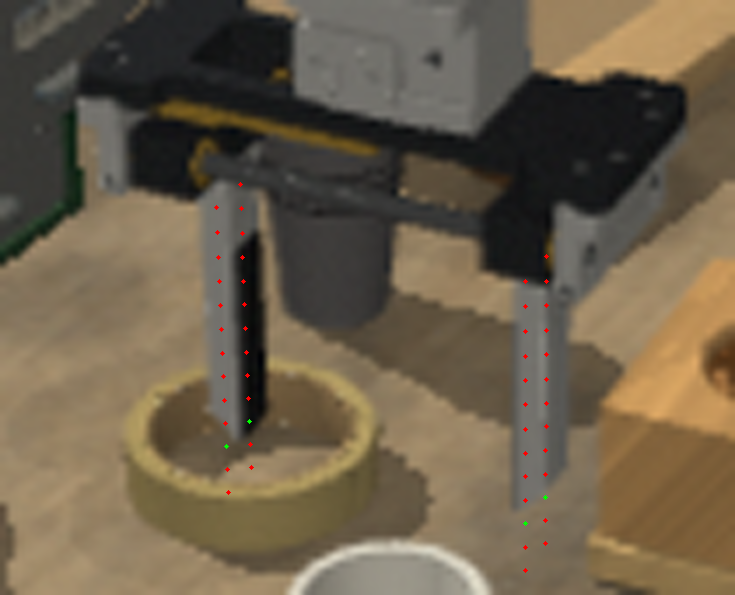

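```bash
python3 -m creep '{"hand":[-1,-1,-1,-1,-1],"slide":[[0.02,0,-0.002],[0.04,0,-0.002],[0.055,0,-0.002],[0.064,0,-0.002],[0.064,0,-0.002]],"spin":[0,0,0,0,0]}'
python3 - <<'E'
from h import *
im=ctrl.camera("side")[:,:,::-1]
goto([.5615,.277,.067],7.1)
o,R,p=tool()
b=(225,235)
im=cv2.resize(im[b[1]:b[1]+115,b[0]:b[0]+110],None,fx=5,fy=5,interpolation=cv2.INTER_CUBIC)
for s in(-.053,.053):
    for x in (-89,-11,8):
        q=(proj("side",p+R[:,0]*x/1000+R[:,1]*s)[0]-b+.5)*5-.5
        cv2.circle(im,tuple(int(v) for v in q.round()),2,(0,0,255),-1)
cv2.imwrite("pics/d5.png",im)
E
```

```text
time_s: 3.43
ee_pos: [0.5604, 0.2768, 0.0661]
eef_rot: [-1.301, 1.568, -2.751]
force: [0.0, -1.1, -0.6]
grip_width: 0.0937
t 3.48 p [0.561  0.2771 0.0676] F [ 0.5 -0.9  0.5] M [-0.04 -0.13 -0.04] w 0.0939 jaw 6.91 toolx [-0.001 -0.    -1.   ]
shift mm [0.6 0.4 0.1]
spin deg -0.19
```

View pics/d5.png

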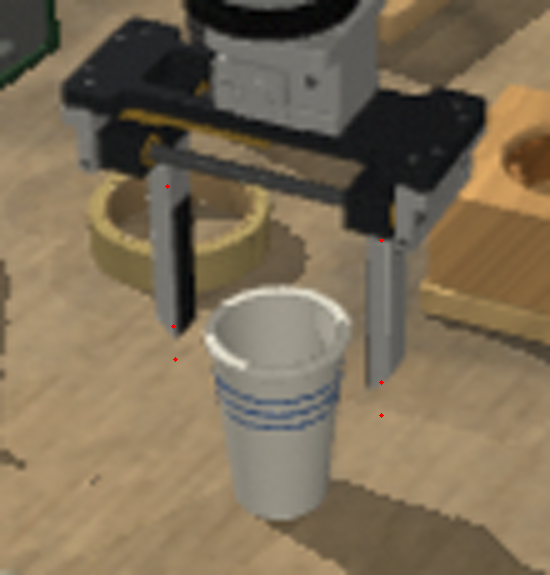

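```bash
python3 -m creep '{"hand":[0,0.4,1,1,1,1],"slide":[[0,0,0],[0,0,0],[0,0,0],[0,0,0],[0,0,0],[0,0,0]],"spin":[0,0,0,0,0,0]}' 25
python3 - <<'E'
from h import *
im=ctrl.camera("side")[:,:,::-1]
goto([.5615,.277,.067],7.1)
o,R,p=tool()
b=(225,235)
im=cv2.resize(im[b[1]:b[1]+115,b[0]:b[0]+110],None,fx=5,fy=5,interpolation=cv2.INTER_CUBIC)
for s in(-.035,.035):
    for x in (-89,-11,8):
        q=(proj("side",p+R[:,0]*x/1000+R[:,1]*s)[0]-b+.5)*5-.5
        cv2.circle(im,tuple(int(v) for v in q.round()),2,(0,0,255),-1)
cv2.imwrite("pics/d6.png",im)
E
```

```text
time_s: 3.98
ee_pos: [0.5615, 0.2773, 0.0684]
eef_rot: [1.841, 1.57, 0.391]
force: [-0.3, -0.6, 3.1]
grip_width: 0.0661
t 4.03 p [0.5615 0.2773 0.0684] F [ 0.7 -0.3  4.1] M [-0.02 -0.06 -0.05] w 0.0663 jaw 6.92 toolx [ 0.001  0.    -1.   ]
shift mm [ 1.4 -0.   0.3]
spin deg -0.18
```

View pics/d6.png

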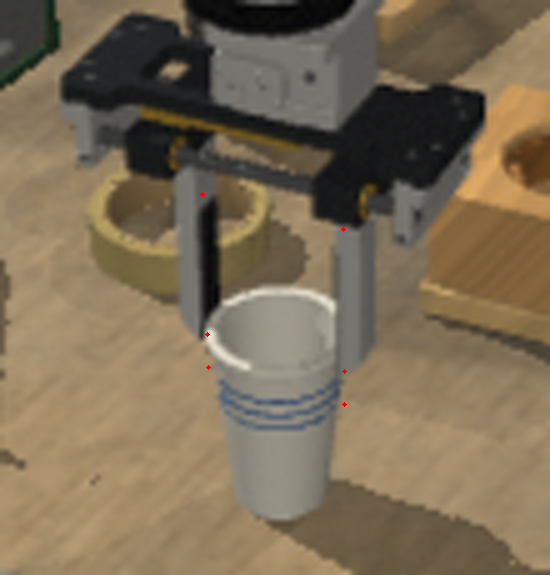

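```bash
python3 -m creep '{"hand":[-0.4,-0.4,-0.4,-0.4,0.5,1,1,1],"slide":[[0,0,0],[0.005,0,0],[0.014,0,0],[0.014,0,0],[0.014,0,0],[0.014,0,0],[0.014,0,0],[0.014,0,0]],"spin":[0,0,0,0,0,0,0,0]}' 25
python3 - <<'E'
from h import *
im=ctrl.camera("side")[:,:,::-1]
goto([.5615,.277,.067],7.1)
o,R,p=tool()
b=(225,235)
im=cv2.resize(im[b[1]:b[1]+115,b[0]:b[0]+110],None,fx=5,fy=5,interpolation=cv2.INTER_CUBIC)
for s in(-.035,.035):
    for x in (-89,-11,8):
        q=(proj("side",p+R[:,0]*x/1000+R[:,1]*s)[0]-b+.5)*5-.5
        cv2.circle(im,tuple(int(v) for v in q.round()),2,(0,0,255),-1)
cv2.imwrite("pics/d7.png",im)
E
```

```text
time_s: 4.7
ee_pos: [0.5622, 0.2779, 0.0558]
eef_rot: [1.952, 1.567, 0.502]
force: [-2.9, 1.4, 14.4]
grip_width: 0.066
t 4.75 p [0.5622 0.2779 0.0558] F [-1.5  1.7 15.1] M [ 0.21  0.19 -0.01] w 0.066 jaw 6.92 toolx [ 0.003  0.002 -1.   ]
shift mm [-11.2  -0.7   0.8]
spin deg -0.18
```

View pics/d7.png

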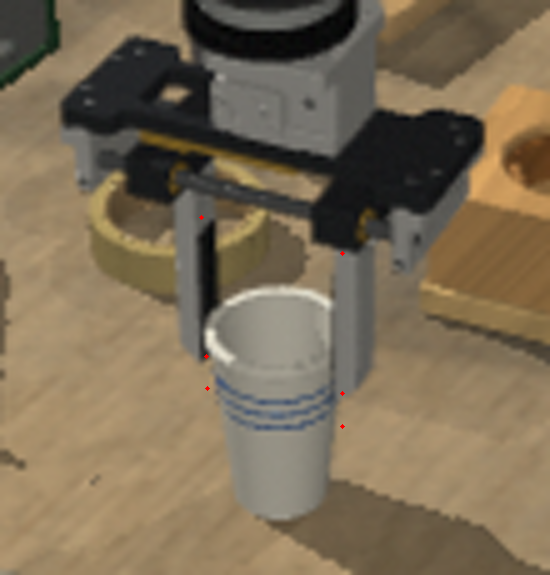

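```bash
python3 -m creep '{"hand":[-0.8,-0.8,-0.8,0.5,1,1,1,1],"slide":[[0,0,0],[0,0,0],[0,0,0],[0,0,0],[0,0,0],[0,0,0],[0,0,0],[0,0,0]],"spin":[0,0,0,0,0,0,0,0]}' 20
python3 - <<'E'
from h import *
im=ctrl.camera("side")[:,:,::-1]
goto([.5615,.277,.067],7.1)
o,R,p=tool()
b=(225,235)
im=cv2.resize(im[b[1]:b[1]+115,b[0]:b[0]+110],None,fx=5,fy=5,interpolation=cv2.INTER_CUBIC)
for s in(-.035,.035):
    for x in (-89,-11,8):
        q=(proj("side",p+R[:,0]*x/1000+R[:,1]*s)[0]-b+.5)*5-.5
        cv2.circle(im,tuple(int(v) for v in q.round()),2,(0,0,255),-1)
cv2.imwrite("pics/d8.png",im)
E
```

```text
time_s: 5.42
ee_pos: [0.5612, 0.2771, 0.0537]
eef_rot: [-1.216, 1.571, -2.666]
force: [0.6, -0.8, -1.2]
grip_width: 0.0663
t 5.47 p [0.5611 0.2771 0.0537] F [ 0.1 -0.3 -1.6] M [-0.   -0.15  0.01] w 0.0657 jaw 6.92 toolx [-0. -0. -1.]
shift mm [-13.3   0.4   0.2]
spin deg -0.18
```

View pics/d8.png

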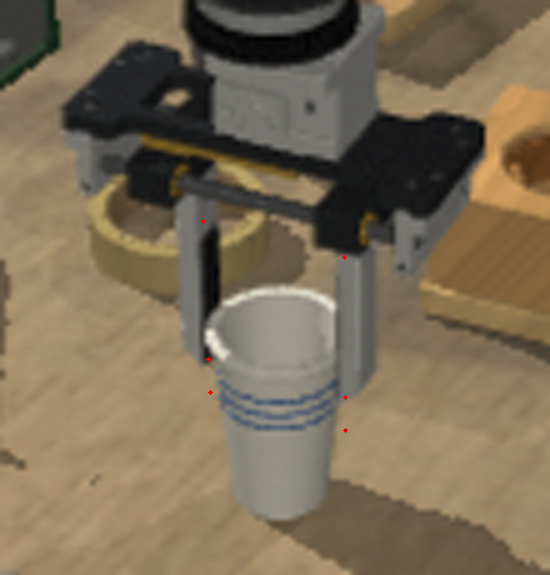

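```bash
python3 -m creep '{"hand":[-0.8,-0.8,-0.8,0.5,1,1,1,1],"slide":[[0,0,0],[-0.006,0,0],[-0.012,0,0],[-0.012,0,0],[-0.012,0,0],[-0.012,0,0],[-0.012,0,0],[-0.012,0,0]],"spin":[0,0,0,0,0,0,0,0]}' 25
python3 -c "
from h import *
goto([.5255,.0565,.20],7.1)"
```

```text
time_s: 6.13
ee_pos: [0.5613, 0.2772, 0.0659]
eef_rot: [1.977, 1.571, 0.527]
force: [0.8, 0.7, 2.1]
grip_width: 0.0656
t 6.13 p [0.5613 0.2772 0.0659] F [0.8 0.7 2.1] M [ 0.04 -0.11 -0.02] w 0.0656 jaw 6.91 toolx [ 0.  0. -1.]
shift mm [-134.1  -62.1  214.8]
spin deg -0.19
```

```bash
python3 -m creep '{"hand":[1,1,1,1,1,1,1,1,1,1,1,1],"slide":[[-0.004,0,0],[-0.012,0,0],[-0.024,0,0],[-0.04,0,0],[-0.056,0,0],[-0.072,-0.002,0.006],[-0.086,-0.005,0.018],[-0.098,-0.01,0.034],[-0.106,-0.016,0.054],[-0.11,-0.022,0.076],[-0.11,-0.03,0.1],[-0.11,-0.036,0.124]],"spin":[0,0,0,0,0,0,0,0,0,0,0,0]}'
python3 -c "
from h import *
goto([.5255,.0565,.176],7.1)"
```

```text
time_s: 7.13
ee_pos: [0.5401, 0.1488, 0.1773]
eef_rot: [1.691, 1.569, 0.241]
force: [-0.3, 0.6, -1.8]
grip_width: 0.0661
t 7.13 p [0.5401 0.1488 0.1773] F [-0.3  0.6 -1.8] M [-0.02 -0.06  0.02] w 0.0661 jaw 6.94 toolx [ 0.001  0.    -1.   ]
shift mm [  1.3 -25.6  89.9]
spin deg -0.16
```

```bash
python3 -m creep '{"hand":[1,1,1,1,1,1,1],"slide":[[0,-0.006,0.022],[0,-0.012,0.044],[0,-0.018,0.064],[0,-0.023,0.08],[0,-0.026,0.088],[0,-0.026,0.091],[0,-0.026,0.091]],"spin":[0,0,0,0,0,0,0]}'
python3 - <<'E'
from h import *
goto([.5255,.0565,.176],7.1)
for n,b in(("side",(270,180)),("top",(260,190))):
    im=ctrl.camera(n)[:,:,::-1]; cv2.imwrite(f"pics/{n}5.png",im)
    cv2.imwrite(f"pics/e{n}5.png",cv2.resize(im[b[1]:b[1]+118,b[0]:b[0]+150],None,fx=5,fy=5,interpolation=cv2.INTER_CUBIC))
E
```

```text
time_s: 7.72
ee_pos: [0.5258, 0.0562, 0.1765]
eef_rot: [1.618, 1.57, 0.167]
force: [-0.8, 0.6, -2.5]
grip_width: 0.0659
t 7.72 p [0.5258 0.0562 0.1765] F [-0.8  0.6 -2.5] M [-0.01 -0.07 -0.01] w 0.0659 jaw 6.88 toolx [ 0.001  0.    -1.   ]
shift mm [ 0.5 -0.2 -0.4]
spin deg -0.22
```

View pics/eside5.png

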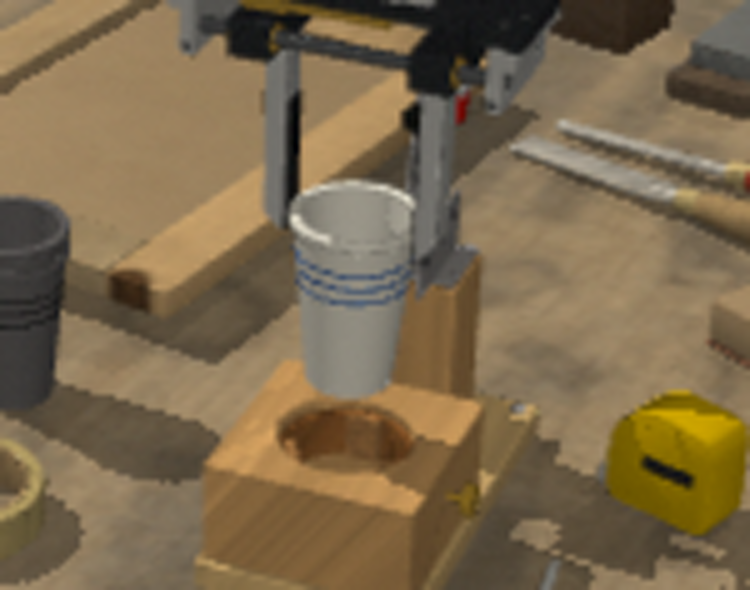

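View pics/etop5.png

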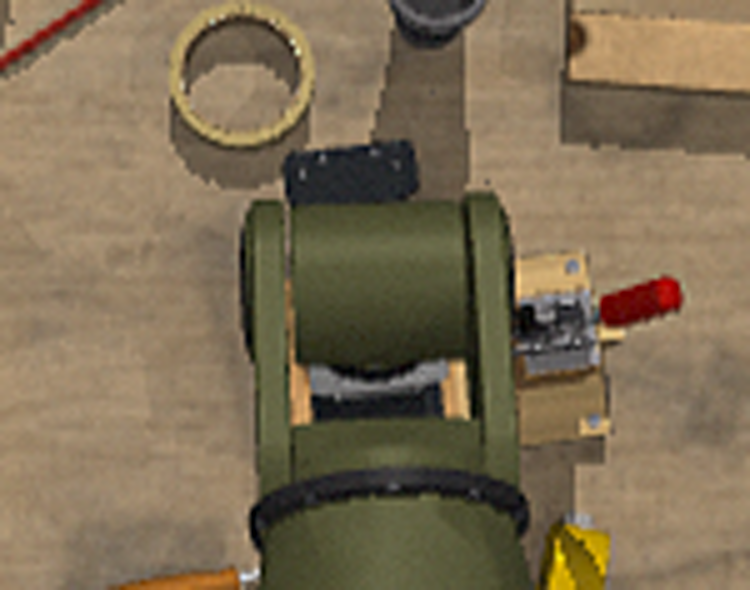

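```bash
python3 - <<'E'
from h import *
im=cv2.imread("pics/side5.png"); x0,y0,x1,y1=322,210,352,265
r=im[y0:y1,x0:x1].astype(int)
m=((r.min(2)>125)&(r.max(2)-r.min(2)<32)).astype(np.uint8)
print("\n".join("".join(".#"[v] for v in row) for row in m))
E
```

```text
..............................
..............................
..............................
..............................
..............................
..............................
.................####.........
............##############....
.........####.###############.
.............############.####
.............#################
.............#################
.............############.####
......###....#################
......###....############.####
.......####..############.####
........#################..##.
.........###############......
...........#############..##..
..............############....
..................####........
................#######.......
.................######.......
.................#####........
..................####........
..............................
.................#####........
..................###.........
..............................
.................####.........
..............................
................#.............
................#####.........
................######........
................#####.........
...............#######........
...............######.........
................#####.........
................#####.........
...............######.........
................#####.........
................#####.........
................#####.........
...............######.........
...............#####..........
...............#####..........
...............#####..........
..............######..........
................####..........
..............................
..............................
..............................
..............................
..............................
..............................
```

```bash
cat >> h.py <<'E'
def overlay(n,img,b,s,circs,fn,wh=(70,84)):
    im=cv2.resize(img[b[1]:b[1]+wh[1],b[0]:b[0]+wh[0]],None,fx=s,fy=s,interpolation=cv2.INTER_CUBIC)
    a=np.linspace(0,2*np.pi,120)
    for (x,y,z,r,col) in circs:
        q=(proj(n,np.c_[x+r*np.cos(a),y+r*np.sin(a),z+0*a])-b+.5)*s-.5
        for u in q.round().astype(int): 
            if 0<=u[1]<im.shape[0] and 0<=u[0]<im.shape[1]: im[u[1],u[0]]=col
    cv2.imwrite(fn,im)
E
python3 - <<'E'
from h import *
im=cv2.imread("pics/side5.png"); o,R,p=tool(); x,y=p[:2]
overlay("side",im,(305,208),7,[(x,y,.2055,.0335,(0,0,255)),(x,y,.1105,.022,(0,0,255)),(.5255,.0565,.075,.035,(255,0,0)),(.524,.058,.075,.035,(0,255,0))],"pics/ov.png")
E
```

```text
(no output)
```

View pics/ov.png

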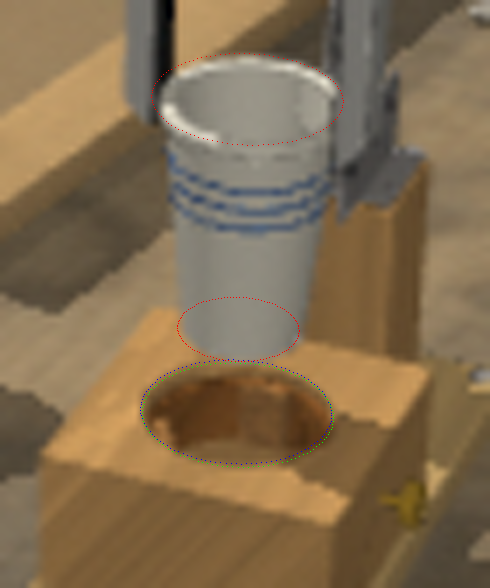

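```bash
python3 -m creep '{"hand":[1,1,1,1,1,1],"slide":[[0.012,0,0],[0.026,0,0],[0.04,0,0],[0.052,0,0],[0.058,0,0],[0.06,0,0]],"spin":[0,0,0,0,0,0]}'
python3 -c "
from h import *
goto([.5255,.0565,.1],7.1)"
python3 -m creep '{"hand":[1,1,1,1],"slide":[[0.002,0,0],[0.004,0,0],[0.006,0,0],[0.006,0,0]],"spin":[0,0,0,0]}'
python3 -c "
from h import *
goto([.5255,.0565,.1],7.1)"
```

```text
time_s: 8.32
ee_pos: [0.5252, 0.0569, 0.1149]
eef_rot: [-1.691, 1.569, -3.14]
force: [-0.7, 0.2, -1.6]
grip_width: 0.066
t 8.32 p [0.5252 0.0569 0.1149] F [-0.7  0.2 -1.6] M [-0.01 -0.16  0.01] w 0.066 jaw 6.97 toolx [-0.002 -0.    -1.   ]
shift mm [14.9  0.2  0.5]
spin deg -0.13
time_s: 8.65
ee_pos: [0.5256, 0.0563, 0.1099]
eef_rot: [1.553, 1.571, 0.103]
force: [-0.8, -0.7, -2.1]
grip_width: 0.0661
t 8.65 p [0.5256 0.0563 0.1099] F [-0.8 -0.7 -2.1] M [ 0.   -0.09 -0.01] w 0.0661 jaw 6.92 toolx [ 0.  0. -1.]
shift mm [ 9.9 -0.1 -0.2]
spin deg -0.18
```

Foot is at about 44 mm with no contact yet. Continuing in small steps.

```bash
cat > s.py <<'E'
from h import *
goto([.5255,.0565,.1],7.1)
E
for i in 1 2 3; do python3 -m creep '{"hand":[1,1,1],"slide":[[0.001,0,0],[0.002,0,0],[0.002,0,0]],"spin":[0,0,0]}' | grep -v rot; done; python3 s.py
```

```text
time_s: 8.9
ee_pos: [0.5256, 0.0563, 0.1078]
force: [0.5, -0.3, -3.3]
grip_width: 0.0659
time_s: 9.15
ee_pos: [0.5256, 0.0562, 0.1057]
force: [-0.2, -0.5, -0.9]
grip_width: 0.0661
time_s: 9.4
ee_pos: [0.5256, 0.0562, 0.1037]
force: [1.2, -0.9, -2.2]
grip_width: 0.0658
t 9.4 p [0.5256 0.0562 0.1037] F [ 1.2 -0.9 -2.2] M [-0.02 -0.29 -0.01] w 0.0658 jaw 6.91 toolx [ 0. -0. -1.]
shift mm [ 3.7 -0.1 -0.3]
spin deg -0.19
```

```bash
for i in 1 2; do python3 -m creep '{"hand":[1,1],"slide":[[0.001,0,0],[0.001,0,0]],"spin":[0,0]}' | grep -v rot;python3 s.py | head -1; done
```

```text
time_s: 9.57
ee_pos: [0.5257, 0.0562, 0.1028]
force: [0.6, -0.4, -2.2]
grip_width: 0.0659
t 9.57 p [0.5257 0.0562 0.1028] F [ 0.6 -0.4 -2.2] M [-0.07 -0.41 -0.04] w 0.0659 jaw 6.92 toolx [ 0. -0. -1.]
time_s: 9.73
ee_pos: [0.5257, 0.0563, 0.1018]
force: [1.6, -0.7, -1.1]
grip_width: 0.0659
t 9.73 p [0.5257 0.0563 0.1018] F [ 1.6 -0.7 -1.1] M [-0.16 -0.56 -0.01] w 0.0659 jaw 6.92 toolx [ 0. -0. -1.]
```

```bash
python3 -m creep '{"hand":[1,1,1],"slide":[[0,0.0005,0.0003],[0,0.001,0.0005],[0,0.001,0.0005]],"spin":[0,0,0]}' | grep -v rot;python3 s.py | head -1; 
```

```text
time_s: 9.98
ee_pos: [0.5265, 0.0559, 0.1017]
force: [-0.2, 0.5, -1.6]
grip_width: 0.0659
t 9.98 p [0.5265 0.0559 0.1017] F [-0.2  0.5 -1.6] M [-0.04 -0.04  0.  ] w 0.0659 jaw 6.92 toolx [-0.001  0.    -1.   ]
```

Moment back to its baseline, so it is centred now. On down in 1 mm steps.

```bash
for i in 1 2 3; do python3 -m creep '{"hand":[1,1],"slide":[[0.001,0,0],[0.001,0,0]],"spin":[0,0]}' | grep -v rot;python3 s.py | head -1; done
```

```text
time_s: 10.15
ee_pos: [0.5264, 0.0559, 0.1006]
force: [0.2, -0.2, -2.1]
grip_width: 0.0662
t 10.15 p [0.5264 0.0559 0.1006] F [ 0.2 -0.2 -2.1] M [-0.04 -0.01  0.01] w 0.0662 jaw 6.92 toolx [-0.001 -0.    -1.   ]
time_s: 10.32
ee_pos: [0.5265, 0.0559, 0.0996]
force: [-0.6, 0.0, -1.1]
grip_width: 0.0654
t 10.32 p [0.5265 0.0559 0.0996] F [-0.6  0.  -1.1] M [-0.08 -0.08  0.02] w 0.0654 jaw 6.92 toolx [-0. -0. -1.]
time_s: 10.48
ee_pos: [0.5265, 0.0559, 0.0987]
force: [0.4, -0.2, -2.4]
grip_width: 0.0664
t 10.48 p [0.5265 0.0559 0.0987] F [ 0.4 -0.2 -2.4] M [-0.1  -0.01 -0.01] w 0.0664 jaw 6.92 toolx [-0. -0. -1.]
```

```bash
for i in 1 2 3; do python3 -m creep '{"hand":[1,1],"slide":[[0.001,0,0.0001],[0.001,0,0.0001]],"spin":[0,0]}' | grep -v rot;python3 s.py | head -1; done
```

```text
time_s: 10.65
ee_pos: [0.5266, 0.0558, 0.0977]
force: [-0.9, -0.7, -1.2]
grip_width: 0.066
t 10.65 p [0.5266 0.0558 0.0977] F [-0.9 -0.7 -1.2] M [-0.12 -0.02  0.  ] w 0.066 jaw 6.92 toolx [-0. -0. -1.]
time_s: 10.82
ee_pos: [0.5266, 0.0557, 0.0967]
force: [-0.8, -0.1, -1.9]
grip_width: 0.066
t 10.82 p [0.5266 0.0557 0.0967] F [-0.8 -0.1 -1.9] M [-0.11 -0.03  0.01] w 0.066 jaw 6.91 toolx [-0. -0. -1.]
time_s: 10.98
ee_pos: [0.5266, 0.0556, 0.0957]
force: [-0.5, -0.9, -1.6]
grip_width: 0.0657
t 10.98 p [0.5266 0.0556 0.0957] F [-0.5 -0.9 -1.6] M [-0.16 -0.01  0.07] w 0.0657 jaw 6.91 toolx [-0. -0. -1.]
```

```bash
python3 -m creep '{"hand":[1,1],"slide":[[0,0,0.0003],[0.001,0,0.0004]],"spin":[0,0]}' | grep -v rot;python3 s.py | head -1;  for i in 1 2 ; do python3 -m creep '{"hand":[1,1],"slide":[[0.001,0,0],[0.001,0,0]],"spin":[0,0]}' | grep -v rot;python3 s.py | head -1; done
```

```text
time_s: 11.15
ee_pos: [0.5267, 0.0552, 0.095]
force: [-1.8, -0.9, -0.1]
grip_width: 0.0658
t 11.15 p [0.5267 0.0552 0.095 ] F [-1.8 -0.9 -0.1] M [-0.1   0.31  0.02] w 0.0658 jaw 6.92 toolx [ 0.  0. -1.]
time_s: 11.32
ee_pos: [0.5266, 0.0552, 0.0938]
force: [-1.4, -0.6, -1.3]
grip_width: 0.0658
t 11.32 p [0.5266 0.0552 0.0938] F [-1.4 -0.6 -1.3] M [-0.19  0.41  0.02] w 0.0658 jaw 6.92 toolx [-0. -0. -1.]
time_s: 11.48
ee_pos: [0.5266, 0.0552, 0.093]
force: [-3.3, -0.7, 3.1]
grip_width: 0.0658
t 11.48 p [0.5266 0.0552 0.093 ] F [-3.3 -0.7  3.1] M [-0.28  0.75 -0.03] w 0.0658 jaw 6.92 toolx [-0. -0. -1.]
```

```bash
python3 -m creep '{"hand":[1,1,1],"slide":[[0,-0.0004,0.0001],[0,-0.0004,0.0001],[0,-0.0004,0.0001]],"spin":[0,0,0]}' | grep -v rot;python3 s.py | head -1
```

```text
time_s: 11.73
ee_pos: [0.5265, 0.0551, 0.093]
force: [-1.2, 0.1, 2.6]
grip_width: 0.0658
t 11.73 p [0.5265 0.0551 0.093 ] F [-1.2  0.1  2.6] M [-0.08  0.3   0.05] w 0.0658 jaw 6.92 toolx [ 0.001  0.    -1.   ]
```

```bash
python3 -m creep '{"hand":[1,1,1],"slide":[[0,-0.0002,0],[0.0005,-0.0002,0],[0.0005,-0.0002,0]],"spin":[0,0,0]}' | grep -v rot;python3 s.py | head -1
```

```text
time_s: 11.98
ee_pos: [0.5265, 0.055, 0.0928]
force: [-0.9, 0.4, 6.4]
grip_width: 0.0659
t 11.98 p [0.5265 0.055  0.0928] F [-0.9  0.4  6.4] M [-0.13  0.23 -0.01] w 0.0659 jaw 6.92 toolx [ 0.001  0.    -1.   ]
```

```bash
python3 -m creep '{"hand":[-0.2,-0.8,-0.9,-0.9,-0.9,-0.9],"slide":[[0,0,0],[0,0,0],[0,0,0],[0,0,0],[0,0,0],[0,0,0]],"spin":[0,0,0,0,0,0]}' | grep -v rot;python3 s.py | head -1
python3 -m creep '{"hand":[-0.9,-0.9,-0.9,-0.9,-0.9],"slide":[[-0.01,0,0],[-0.025,0,0],[-0.04,0,0],[-0.05,0,0],[-0.05,0,0]],"spin":[0,0,0,0,0]}' | grep -v rot;python3 s.py | head -1
python3 - <<'E'
from h import *
im=ctrl.camera("side")[:,:,::-1]; cv2.imwrite("pics/side6.png",im)
overlay("side",im,(300,200),7,[(.526,.0558,.123,.0335,(0,0,255))],"pics/ov6.png",(80,84))
E
```

```text
time_s: 12.48
ee_pos: [0.5261, 0.055, 0.0922]
force: [-0.7, -0.6, -0.4]
grip_width: 0.0889
t 12.48 p [0.5261 0.055  0.0922] F [-0.7 -0.6 -0.4] M [ 0.01 -0.07  0.01] w 0.0889 jaw 6.92 toolx [-0.  0. -1.]
time_s: 12.9
ee_pos: [0.5271, 0.0551, 0.1448]
force: [0.8, 0.2, 0.5]
grip_width: 0.0889
t 12.9 p [0.5271 0.0551 0.1448] F [0.8 0.2 0.5] M [ 0.   -0.11 -0.04] w 0.0889 jaw 6.92 toolx [ 0.004  0.    -1.   ]
```

View pics/ov6.png

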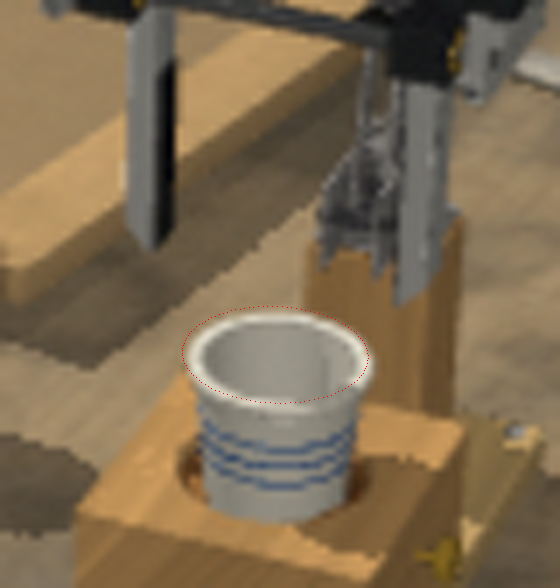

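```bash
python3 -m creep '{"hand":[-0.23,-0.23,-0.23,-0.23],"slide":[[0.004,0,0],[0.008,0,0],[0.008,0,0],[0.008,0,0]],"spin":[0,0,0,0]}' 30 | grep -v rot;python3 s.py | head -1
for i in 1 2 3 ; do python3 -m creep '{"hand":[-0.23,-0.23],"slide":[[0.0015,0,0],[0.0015,0,0]],"spin":[0,0]}' | grep -E "pos|force|wid";python3 s.py | head -1; done
```

```text
time_s: 13.28
ee_pos: [0.5257, 0.055, 0.1334]
force: [0.5, 0.8, -0.3]
grip_width: 0.0659
t 13.28 p [0.5257 0.055  0.1334] F [ 0.5  0.8 -0.3] M [-0.03 -0.06  0.02] w 0.0659 jaw 6.92 toolx [-0.002 -0.    -1.   ]
ee_pos: [0.526, 0.055, 0.1324]
force: [0.1, -0.3, 0.0]
grip_width: 0.0576
t 13.45 p [0.526  0.055  0.1324] F [ 0.1 -0.3  0. ] M [-0.04 -0.12 -0.04] w 0.0576 jaw 6.92 toolx [-0.001  0.    -1.   ]
ee_pos: [0.526, 0.055, 0.1311]
force: [0.4, 0.4, -0.3]
grip_width: 0.058
t 13.62 p [0.526  0.055  0.1311] F [ 0.4  0.4 -0.3] M [-0.02 -0.07 -0.05] w 0.058 jaw 6.92 toolx [-0. -0. -1.]
ee_pos: [0.526, 0.055, 0.1296]
force: [-0.6, 0.6, -0.6]
grip_width: 0.0582
t 13.78 p [0.526  0.055  0.1296] F [-0.6  0.6 -0.6] M [-0.01 -0.1  -0.  ] w 0.0582 jaw 6.92 toolx [-0.  0. -1.]
```

```bash
for i in 1 2 3 4 ; do python3 -m creep '{"hand":[-0.23,-0.23],"slide":[[0.001,0,0],[0.001,0,0]],"spin":[0,0]}' | grep -E "pos|force";python3 s.py | head -1 |cut -d F -f 2; done
```

```text
ee_pos: [0.526, 0.055, 0.1287]
force: [-0.5, -1.3, 0.0]
 [-0.5 -1.3  0. ] M [-0.06 -0.05  0.03] w 0.0581 jaw 6.92 toolx [-0. -0. -1.]
ee_pos: [0.526, 0.055, 0.1277]
force: [0.2, -0.2, 0.3]
 [ 0.2 -0.2  0.3] M [ 0.02 -0.06  0.05] w 0.0577 jaw 6.92 toolx [-0.  0. -1.]
ee_pos: [0.526, 0.055, 0.1267]
force: [0.3, -0.2, 1.0]
 [ 0.3 -0.2  1. ] M [ 0.01 -0.12 -0.01] w 0.0575 jaw 6.92 toolx [-0.  0. -1.]
ee_pos: [0.526, 0.055, 0.1257]
force: [-0.5, 0.0, -0.2]
 [-0.5  0.  -0.2] M [-0.01 -0.12 -0.  ] w 0.0579 jaw 6.92 toolx [-0. -0. -1.]
```

```bash
python3 - <<'E'
from h import *
im=ctrl.camera("side")[:,:,::-1]; cv2.imwrite("pics/side7.png",im)
overlay("side",im,(300,200),7,[],"pics/ov7.png",(80,84))
E
```

```text
(no output)
```

View pics/ov7.png

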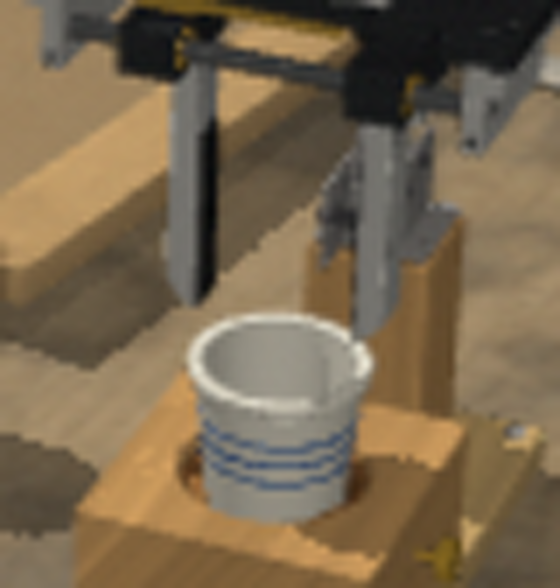

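```bash
python3 -m creep '{"hand":[-0.23,-0.23,-0.23,-0.23],"slide":[[0.002,0,0],[0.004,0,0],[0.006,0,0],[0.006,0,0]],"spin":[0,0,0,0]}' | grep -E "pos|force"
for i in 1 2 3 4 ; do python3 -m creep '{"hand":[-0.23,-0.23],"slide":[[0.001,0,0],[0.001,0,0]],"spin":[0,0]}' | grep -E "pos|force";python3 s.py | head -1 |cut -d F -f 2; done
```

```text
ee_pos: [0.5259, 0.055, 0.1193]
force: [-0.2, 0.5, -0.7]
ee_pos: [0.526, 0.055, 0.1187]
force: [0.0, 0.3, -0.6]
 [ 0.   0.3 -0.6] M [-0.08 -0.07  0.01] w 0.0579 jaw 6.92 toolx [-0.  0. -1.]
ee_pos: [0.5261, 0.055, 0.1177]
force: [0.3, 0.1, 1.0]
 [0.3 0.1 1. ] M [-0.03 -0.13  0.01] w 0.0579 jaw 6.92 toolx [-0. -0. -1.]
ee_pos: [0.5261, 0.055, 0.1167]
force: [-0.1, 0.7, 0.0]
 [-0.1  0.7  0. ] M [-0.02 -0.06  0.01] w 0.0582 jaw 6.92 toolx [-0. -0. -1.]
ee_pos: [0.526, 0.055, 0.1157]
force: [0.6, 0.1, 0.4]
 [0.6 0.1 0.4] M [-0.02 -0.05  0.03] w 0.0581 jaw 6.92 toolx [-0. -0. -1.]
```

```bash

for i in 1 2 3 4 ; do python3 -m creep '{"hand":[-0.23,-0.23],"slide":[[0.001,0,0],[0.001,0,0]],"spin":[0,0]}' | grep -E "pos|force";python3 s.py | head -1 |cut -d F -f 2; done
python3 - <<'E'
from h import *
im=ctrl.camera("side")[:,:,::-1]; cv2.imwrite("pics/side8.png",im)
overlay("side",im,(300,200),7,[],"pics/ov8.png",(80,84))
E
```

```text
ee_pos: [0.526, 0.055, 0.1147]
force: [0.8, -0.2, -0.7]
 [ 0.8 -0.2 -0.7] M [-0.04 -0.07 -0.02] w 0.0577 jaw 6.92 toolx [-0. -0. -1.]
ee_pos: [0.526, 0.055, 0.1137]
force: [-0.3, 0.1, -0.1]
 [-0.3  0.1 -0.1] M [-0.06 -0.1   0.02] w 0.0579 jaw 6.92 toolx [-0. -0. -1.]
ee_pos: [0.526, 0.055, 0.1127]
force: [-0.1, -0.2, -0.5]
 [-0.1 -0.2 -0.5] M [-0.02 -0.06 -0.03] w 0.058 jaw 6.92 toolx [-0. -0. -1.]
ee_pos: [0.526, 0.055, 0.1117]
force: [-0.1, 0.1, -0.9]
 [-0.1  0.1 -0.9] M [-0.03 -0.09  0.06] w 0.0578 jaw 6.92 toolx [-0. -0. -1.]
```

View pics/ov8.png

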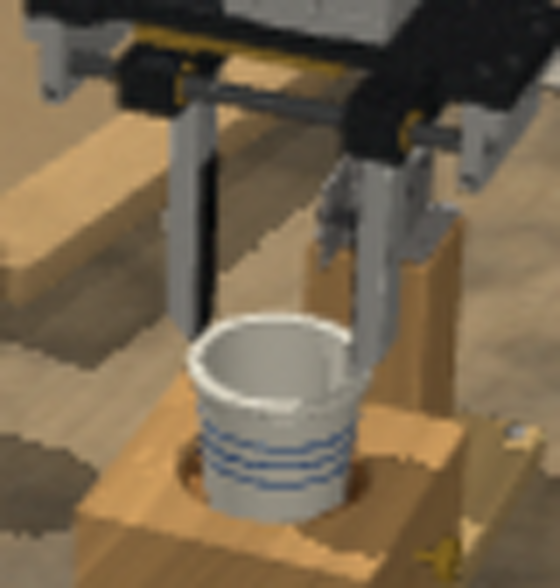

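```bash

for i in 1 2 3 4 ; do python3 -m creep '{"hand":[-0.23,-0.23],"slide":[[0.0005,0,0],[0.0005,0,0]],"spin":[0,0]}' | grep -E "pos|force";python3 s.py | head -1 |cut -d F -f 2; done
```

```text
ee_pos: [0.5261, 0.055, 0.1113]
force: [-0.2, -0.2, 0.4]
 [-0.2 -0.2  0.4] M [-0.05 -0.14 -0.02] w 0.058 jaw 6.92 toolx [-0.  0. -1.]
ee_pos: [0.5261, 0.055, 0.1108]
force: [0.6, 0.8, 0.2]
 [0.6 0.8 0.2] M [ 0.   -0.09  0.01] w 0.0578 jaw 6.91 toolx [-0.  0. -1.]
ee_pos: [0.5261, 0.055, 0.1103]
force: [0.1, -0.7, -0.3]
 [ 0.1 -0.7 -0.3] M [-0.05 -0.13 -0.01] w 0.0577 jaw 6.92 toolx [-0. -0. -1.]
ee_pos: [0.5261, 0.055, 0.1098]
force: [0.5, 0.2, -0.5]
 [ 0.5  0.2 -0.5] M [ 0.   -0.04  0.  ] w 0.0574 jaw 6.92 toolx [-0. -0. -1.]
```

```bash

for i in 1 2 3 ; do python3 -m creep '{"hand":[-0.23,-0.23],"slide":[[0.0007,0,0],[0.0007,0,0]],"spin":[0,0]}' | grep -E "pos|force";python3 s.py | head -1 |cut -d F -f 2; done
```

```text
ee_pos: [0.526, 0.055, 0.109]
force: [0.1, 0.3, -0.3]
 [ 0.1  0.3 -0.3] M [-0.08 -0.12 -0.  ] w 0.0578 jaw 6.92 toolx [-0.  0. -1.]
ee_pos: [0.526, 0.055, 0.1083]
force: [-0.3, -0.5, 0.0]
 [-0.3 -0.5  0. ] M [-0.05 -0.11  0.05] w 0.058 jaw 6.92 toolx [-0.  0. -1.]
ee_pos: [0.526, 0.055, 0.1076]
force: [0.3, -0.4, 0.1]
 [ 0.3 -0.4  0.1] M [-0.05 -0.07  0.04] w 0.0578 jaw 6.92 toolx [-0. -0. -1.]
```

```bash

for i in 1 2 3 4; do python3 -m creep '{"hand":[-0.23,-0.23],"slide":[[0.0007,0,0],[0.0007,0,0]],"spin":[0,0]}' | grep -E "pos|force";python3 s.py | head -1 |cut -d F -f 2; done
python3 - <<'E'
from h import *
im=ctrl.camera("side")[:,:,::-1]; cv2.imwrite("pics/side9.png",im)
overlay("side",im,(300,200),7,[],"pics/ov9.png",(80,84))
E
```

```text
ee_pos: [0.526, 0.055, 0.1069]
force: [0.4, -0.0, 1.2]
 [ 0.4 -0.   1.2] M [ 0.04 -0.1  -0.03] w 0.0581 jaw 6.92 toolx [-0.  0. -1.]
ee_pos: [0.5263, 0.0551, 0.1065]
force: [0.5, 0.3, 2.1]
 [0.5 0.3 2.1] M [ 0.01 -0.19  0.02] w 0.0579 jaw 6.92 toolx [ 0.001  0.    -1.   ]
ee_pos: [0.5265, 0.055, 0.1062]
force: [-0.0, 0.3, 6.1]
 [-0.   0.3  6.1] M [-0.08 -0.14 -0.01] w 0.0581 jaw 6.92 toolx [ 0.001 -0.    -1.   ]
ee_pos: [0.5266, 0.055, 0.1059]
force: [-2.0, -1.0, 10.5]
 [-2.  -1.  10.5] M [-0.16  0.35  0.01] w 0.0583 jaw 6.92 toolx [ 0.002 -0.    -1.   ]
```

View pics/ov9.png

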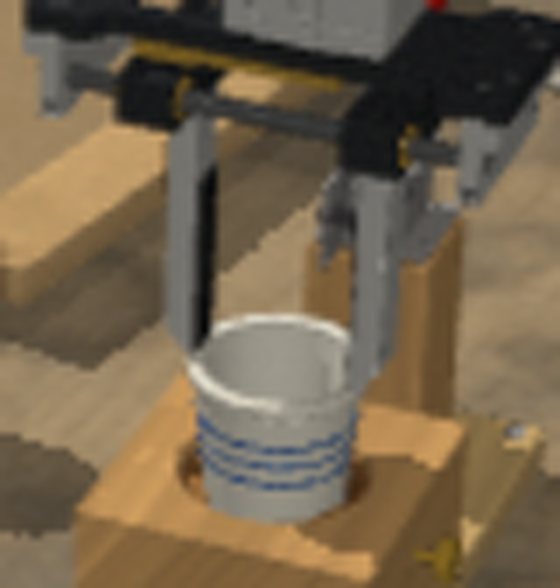

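```bash

python3 -m creep '{"hand":[-0.23,-0.23,-0.23],"slide":[[0,0,0],[0,0,0],[0,0,0]],"spin":[0,0,0]}' | grep -E "pos|force";python3 s.py | head -1 |cut -d F -f 2
```

```text
ee_pos: [0.5266, 0.055, 0.1059]
force: [-1.7, -0.4, 10.1]
 [-1.7 -0.4 10.1] M [-0.12  0.3  -0.02] w 0.0581 jaw 6.92 toolx [ 0.002 -0.    -1.   ]
```

```bash

python3 -m creep '{"hand":[-0.23,-0.23,-0.23,-0.23,-0.23,-0.23,-0.23,-0.23],"slide":[[-0.002,0,0],[-0.006,0,0],[-0.014,0,0],[-0.03,0,0],[-0.06,0,0],[-0.09,0,0],[-0.12,0,0],[-0.14,0,0]],"spin":[0,0,0,0,0,0,0,0]}' | grep -E "time|pos|force"
python3 - <<'E'
from h import *
goto([.5255,.0565,.1],7.1)
im=ctrl.camera("side")[:,:,::-1]; cv2.imwrite("pics/side10.png",im)
overlay("side",im,(300,200),7,[(.526,.0555,.123,.0335,(0,0,255))],"pics/ov10.png",(80,84))
E
```

```text
time_s: 19.02
ee_pos: [0.5264, 0.0551, 0.2485]
force: [-0.1, -0.3, 1.4]
t 19.02 p [0.5264 0.0551 0.2485] F [-0.1 -0.3  1.4] M [ 0.01 -0.1   0.01] w 0.0582 jaw 6.92 toolx [ 0.003  0.    -1.   ]
shift mm [148.5  -1.2  -1.6]
spin deg -0.18
```

View pics/ov10.png

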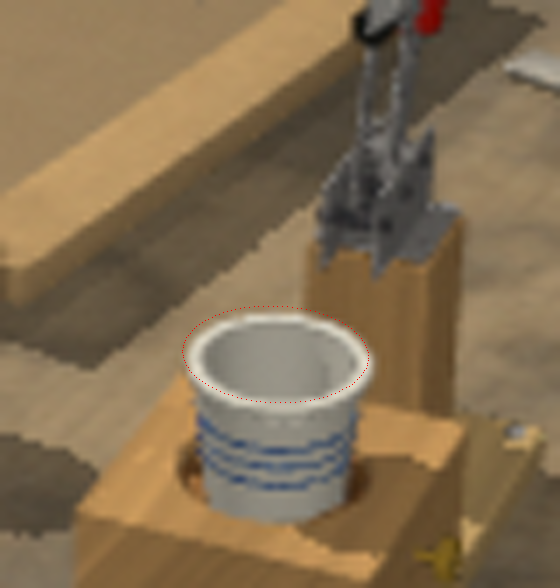

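```bash

python3 -m creep '{"hand":[1,1,1,1,1,1,1,1,1,1],"slide":[[-0.02,0,0],[-0.02,0,0.01],[-0.02,0,0.03],[-0.02,0,0.055],[-0.02,0,0.08],[-0.02,0,0.105],[-0.02,0,0.12],[-0.02,0,0.13],[-0.02,0,0.13],[-0.02,0,0.13]],"spin":[0,0,0,0,0,0,0,0,0,0]}' 30| grep -E "time|pos|force"
python3 - <<'E'
from h import *
piv=np.array([.5262+.121*.1205,.0552-.121*.9927,.146]); d=np.array([.1205,-.9927,0])
goto(piv+d*.012+[0,0,.227-.146],7.1)
for n,b in(("side",(310,150)),("top",(310,200))):
    im=ctrl.camera(n)[:,:,::-1]; cv2.imwrite(f"pics/{n}11.png",im)
    overlay(n,im,b,6,[],f"pics/ov11{n}.png",(100,95))
E
```

```text
time_s: 19.9
ee_pos: [0.5416, -0.0741, 0.2645]
force: [0.1, 0.0, 0.2]
t 19.9 p [ 0.5416 -0.0741  0.2645] F [0.1 0.  0.2] M [-0.04 -0.08  0.01] w 0.0007 jaw 6.88 toolx [-0.001  0.    -1.   ]
shift mm [37.5  0.3  2.8]
spin deg -0.22
```

View pics/ov11side.png

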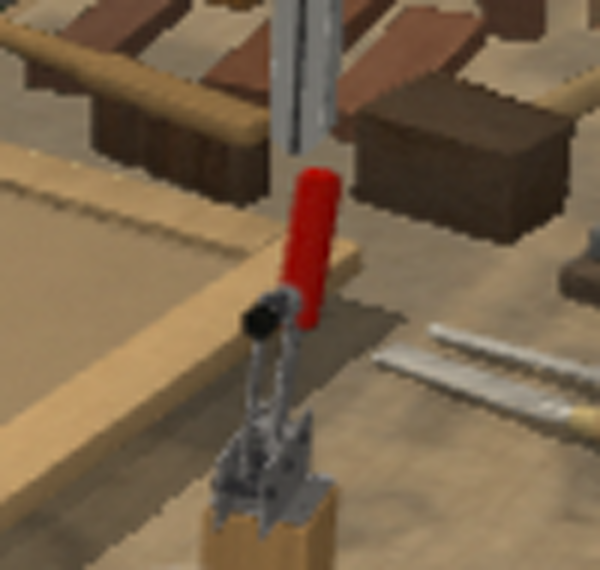

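View pics/ov11top.png

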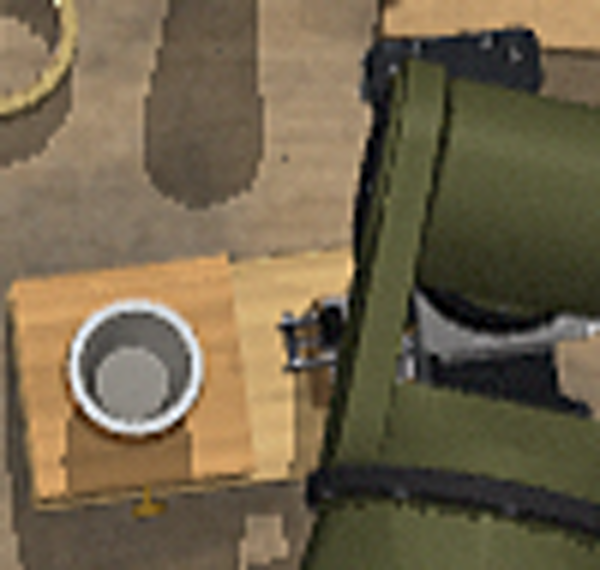

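```bash
python3 - <<'E'
from h import *
piv=np.array([.5262+.121*.1205,.0552-.121*.9927,.146]); d=np.array([.1205,-.9927,0])
u=np.array([.9927,.1205,0])
X,a,b=tri((363.1,179.6),(393.7,248.3)); print(X,a,b)
v=X-piv; print("along d",v@d,"lat",v@u,"z",v[2])
e=piv+.118*(np.cos(np.radians(68))*d+np.sin(np.radians(68))*np.array([0,0,1])); print(e,proj("side",e),proj("top",e))
# pot check
im=cv2.imread("pics/top11.png"); x0,y0=318,245
r=im[y0:y0+35,x0:x0+30].astype(int); m=((r.min(2)>140)&(r.max(2)-r.min(2)<40)).astype(np.uint8)
c=max(cv2.findContours(m,0,1)[0],key=cv2.contourArea)[:,0]+[x0,y0]
el=cv2.fitEllipse(c.astype(np.float32)); print(el, plane("top",[el[0]],.1185))
E
```

```text
[ 0.54646683 -0.10905061  0.24887977] [-0.36575117 -0.04369927] [0.21830315 0.51726577]
along d 0.044496936822706626 lat 0.0003266849201692485 z 0.10287976910891336
[ 0.54610703 -0.10879759  0.25540769] [[362.94927459 177.35824467]] [[394.20660461 248.65045751]]
((332.2032470703125, 260.6154479980469), (21.311689376831055, 21.5443115234375), 144.98663330078125) [[0.52664012 0.05506189]]
```

```bash

python3 -m creep '{"hand":[1,1,1,1,1],"slide":[[0.012,0,0.003],[0.024,0,0.003],[0.034,0,0.003],[0.0375,0,0.003],[0.0375,0,0.003]],"spin":[0,0,0,0,0]}' | grep -E "time|pos|force"
python3 -m creep '{"hand":[1,1,1,1,1,1],"slide":[[0,0,0.004],[0,0,0.008],[0.001,0,0.012],[0.003,0,0.018],[0.005,0,0.023],[0.005,0,0.023]],"spin":[0,0,0,0,0,0]}' | grep -E "time|pos|force"
python3 - <<'E'
from h import *
piv=np.array([.5262+.121*.1205,.0552-.121*.9927,.146]); d=np.array([.1205,-.9927,0])
goto(piv+d*.012+[0,0,.227-.146],7.1)
for n,b in(("side",(310,150)),):
    im=ctrl.camera(n)[:,:,::-1]; cv2.imwrite(f"pics/{n}12.png",im)
    overlay(n,im,b,6,[],f"pics/ov12{n}.png",(100,95))
E
```

```text
time_s: 20.42
ee_pos: [0.5418, -0.0764, 0.2267]
force: [0.4, 0.4, 0.6]
time_s: 20.92
ee_pos: [0.545, -0.1008, 0.2222]
force: [0.8, 1.5, 2.3]
t 20.92 p [ 0.545  -0.1008  0.2222] F [0.8 1.5 2.3] M [ 0.23 -0.19 -0.  ] w 0.0002 jaw 6.87 toolx [ 0.  0. -1.]
shift mm [ -4.8   0.1 -24.1]
spin deg -0.23
```

View pics/ov12side.png

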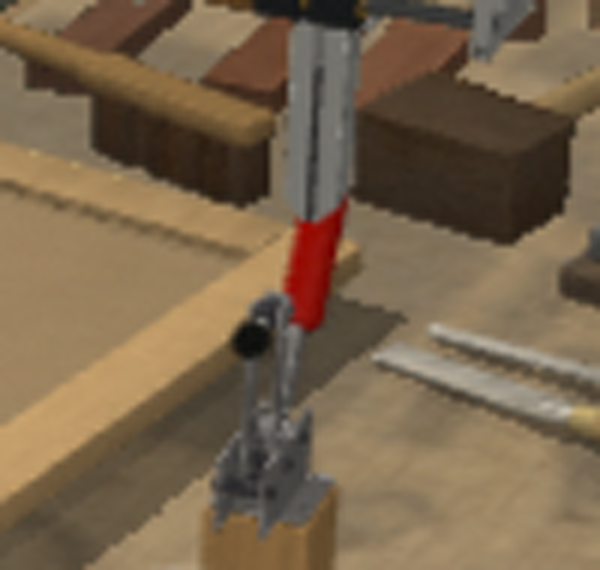

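```bash

python3 -m creep '{"hand":[1,1,1,1,1,1],"slide":[[0.004,0,0.008],[0.009,0,0.015],[0.0145,0,0.022],[0.0205,0,0.0285],[0.027,0,0.0345],[0.034,0,0.0395]],"spin":[0,0,0,0,0,0]}' | grep -E "time|pos|force"
python3 - <<'E'
from h import *
piv=np.array([.5262+.121*.1205,.0552-.121*.9927,.146]); d=np.array([.1205,-.9927,0])
goto(piv+d*.012+[0,0,.227-.146],7.1)
for n,b in(("side",(310,150)),):
    im=ctrl.camera(n)[:,:,::-1]; cv2.imwrite(f"pics/{n}13.png",im)
    overlay(n,im,b,6,[],f"pics/ov13{n}.png",(100,95))
E
```

```text
time_s: 21.47
ee_pos: [0.5501, -0.1404, 0.1886]
force: [0.9, 0.8, 8.3]
t 21.47 p [ 0.5501 -0.1404  0.1886] F [0.9 0.8 8.3] M [-0.2  -0.31  0.03] w 0.0005 jaw 6.9 toolx [ 0.002 -0.001 -1.   ]
shift mm [-38.5  -0.1 -64. ]
spin deg -0.2
```

View pics/ov13side.png

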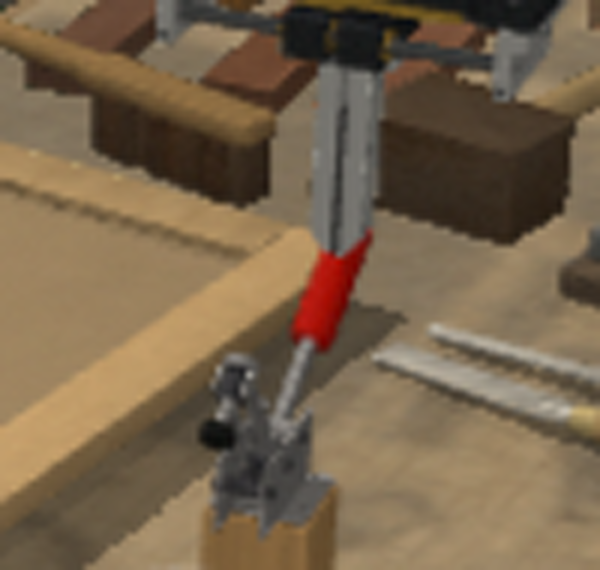

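```bash

python3 -m creep '{"hand":[1,1,1,1,1,1,1,1],"slide":[[0.007,0,0.0045],[0.015,0,0.0085],[0.023,0,0.012],[0.0315,0,0.0145],[0.04,0,0.0165],[0.047,0,0.0175],[0.054,0,0.018],[0.054,0,0.018]],"spin":[0,0,0,0,0,0,0,0]}' | grep -E "time|pos|force"
python3 - <<'E'
from h import *
piv=np.array([.5262+.121*.1205,.0552-.121*.9927,.146]); d=np.array([.1205,-.9927,0])
goto(piv+d*.012+[0,0,.227-.146],7.1)
for n,b in(("side",(310,170)),):
    im=ctrl.camera(n)[:,:,::-1]; cv2.imwrite(f"pics/{n}14.png",im)
    overlay(n,im,b,6,[],f"pics/ov14{n}.png",(100,95))
E
```

```text
time_s: 22.18
ee_pos: [0.5511, -0.1567, 0.1326]
force: [0.4, -0.1, -0.2]
t 22.18 p [ 0.5511 -0.1567  0.1326] F [ 0.4 -0.1 -0.2] M [-0.03 -0.12  0.01] w 0.0003 jaw 6.91 toolx [-0.003  0.001 -1.   ]
shift mm [-94.3   0.6 -80.5]
spin deg -0.19
```

View pics/ov14side.png

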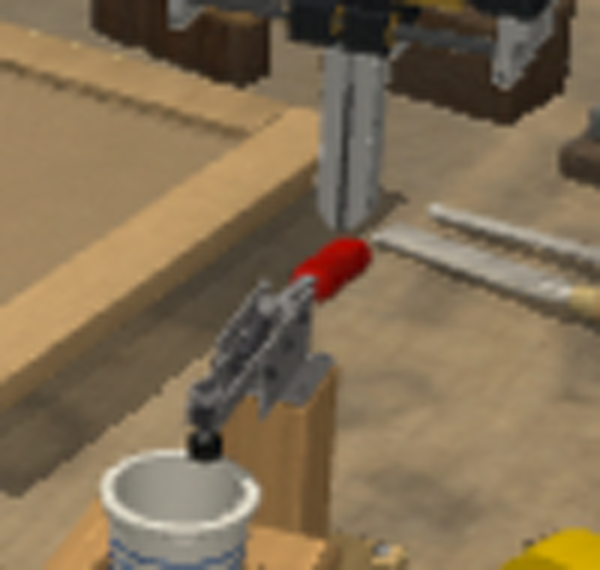

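```bash

python3 -m creep '{"hand":[1,1,1,1,1,1,1,1,1,1,1,1],"slide":[[-0.02,0,0],[-0.05,0,0],[-0.08,0,0],[-0.11,0,0.01],[-0.14,0,0.03],[-0.14,0,0.06],[-0.14,0,0.09],[-0.14,0,0.12],[-0.14,0,0.15],[-0.14,0,0.18],[-0.14,0,0.2],[-0.14,0,0.2]],"spin":[0,0,0,0,0,0,0,0,0,0,0,0]}' | grep -E "time|pos|force"
python3 - <<'E'
from h import *
piv=np.array([.5262+.121*.1205,.0552-.121*.9927,.146]); d=np.array([.1205,-.9927,0])
for n,b in(("side",(300,180)),("top",(310,210))):
    im=ctrl.camera(n)[:,:,::-1]; cv2.imwrite(f"pics/{n}15.png",im)
    overlay(n,im,b,6,[],f"pics/ov15{n}.png",(100,95))
for a in(8,0,-12.2):
    a=np.radians(a); e=piv+.118*(np.cos(a)*d+np.sin(a)*np.array([0,0,1])); print([(proj(n,e)[0]-b+.5)*6 for n,b in(("side",(300,180)),("top",(310,210)))])
im=cv2.imread("pics/top15.png"); x0,y0=318,245
r=im[y0:y0+35,x0:x0+30].astype(int); m=((r.min(2)>140)&(r.max(2)-r.min(2)<40)).astype(np.uint8)
c=cv2.convexHull(max(cv2.findContours(m,0,1)[0],key=cv2.contourArea))[:,0]+[x0,y0]
el=cv2.fitEllipse(c.astype(np.float32)); print(el, plane("top",[el[0]],.1185))
E
```

```text
time_s: 23.23
ee_pos: [0.5754, -0.3588, 0.2736]
force: [0.1, 0.3, -0.4]
[array([420.09886291, 110.5129273 ]), array([626.63007653, 241.30635256])]
[array([418.77855564, 140.76689146]), array([622.25399782, 245.11636174])]
[array([413.86972778, 189.96975437]), array([607.05461874, 251.75871154])]
((332.11474609375, 260.6097106933594), (21.5618953704834, 22.35357093811035), 175.95123291015625) [[0.52665638 0.05532586]]
```

View pics/ov15side.png

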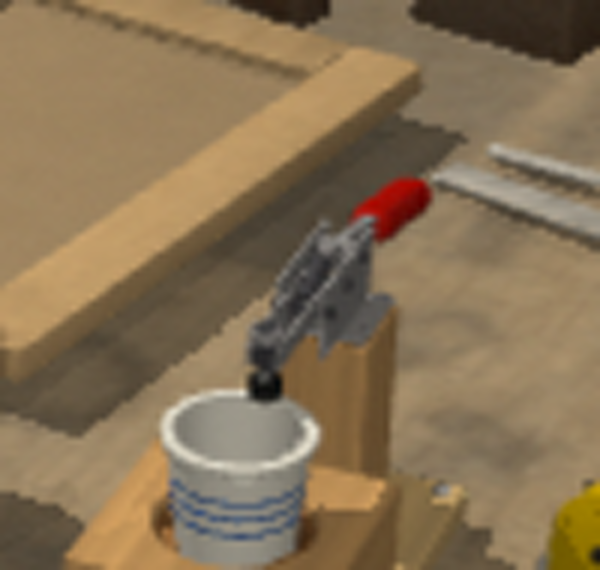

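View pics/ov15top.png

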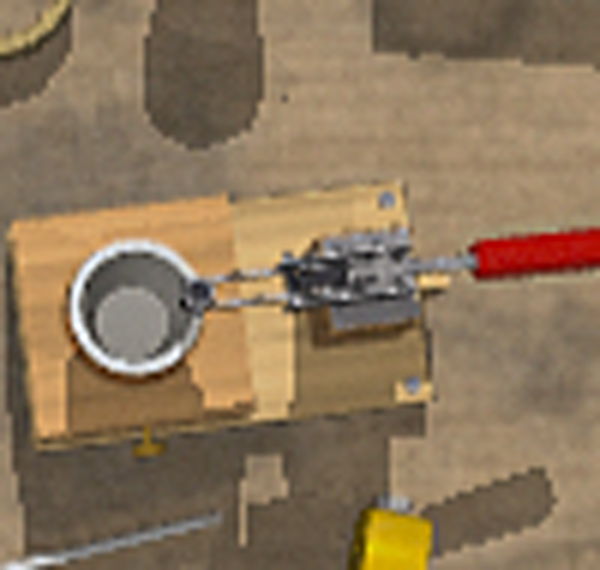

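View pics/top15.png

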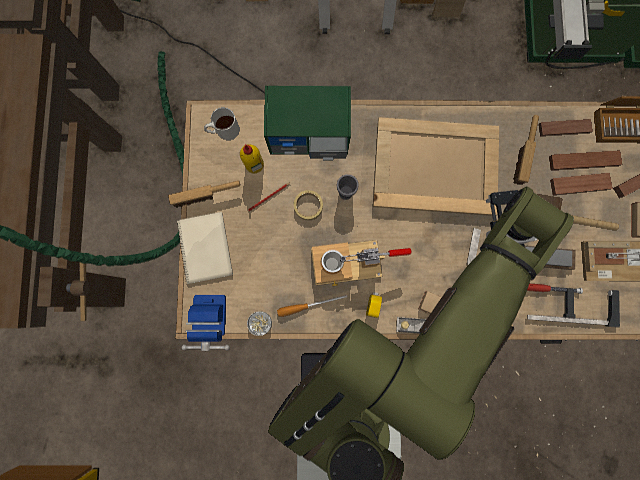

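The handle tip is at (412,190) in the side crop; the model puts it at (414,190) when shut. The foot is on the rim's -y side and the bystanders haven't moved. Handing in.

```bash
python3 -c "
from station import ctrl
print(ctrl.hand_in(), ctrl.get_obs()['time_s'])"
```

```text
the job is handed in; nothing more can be done
the job is handed in; nothing more can be done
```

The pot is bedded in the stand and the clamp is shut on its rim. I handed the job in at about 23 s of the 62 s allowed.

**Pot:** I lowered it in 1 mm steps, centring it by the wrist force and moment, and let go with about 6 N reading upward at the wrist. I then pressed both sides of the rim with the fingertips to about 10 N, and withdrew.

**Clamp:** I pushed the red handle along its arc until it snapped over. The force on the tool then fell to zero, and I backed the arm off clear of everything.

**Last checks:**
- **Rim position:** after clamping, its centre was at (0.527, 0.055), within about 0.3 mm of where it was before. That is on the cone's axis as I found it by force.
- **Upright:** this I judged by eye from both views. I did not measure the tilt.
- **Handle:** its tip is within half a pixel of where the model puts it when fully shut.
- **Rubber foot and bystanders:** the foot sits on the rim's -y side, and by eye everything else is where it was.

**What disagreed:**
- **Fingertips:** they touched about 23 mm higher than the tool data says (about 15 mm behind the TCP rather than 8 mm ahead). I went by the pictures and the measured forces instead.
- **Grip:** the long pads could only hold the pot on its rim bead, 66 mm wide, rather than on the 58 mm wall as asked.
- **First regrip:** I opened the fingers too little, and they pressed the pot onto the bench with about 15 N. No harm was visible.
- **Camera views:** they differed by about 3 mm on the position of the bore.

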